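# Gauge an analyser's inlet tube and show the rod for reading

## Task

Clear the analyser's gate by pulling the red knob all the way out until it snaps and then pushing it fully home. Then take the yellow-handled gauge rod from its cradle, slide it gently into the slanted blue inlet tube until its collar stops against the mouth, and draw it right out again. Finish while still holding the rod in the gripper, level and still, its tip over the middle of the white reading plate and 5 to 10 cm above it, touching nothing else, and leave all the other things alone.

Things in the scene. Friction and masses are not known exactly. Their poses are not given: they have to be found in the camera images.
- analyser: Low dark grey and white analyser, fixed, 180 (x) x 300 (y) x 110 mm (z); origin at the centre of its underside, z up, x towards its service side (away from the robot), whose face lies at x = 90 mm. An open bay 60 mm wide around y = -75 mm there holds the blue inlet tube; the red knob is at y = +75 mm.
- gate_knob (a joint): Travel of the red gate knob (m): 0 = fully home, 0.04 = fully out, along the analyser's +x (level, away from the robot). Over-centre detent: up to about 5 N to move it; a little past half way (about 0.026 going out, 0.014 going home) it snaps on by itself to that end and stays there.
- knob_grip (a point): Centre of the red knob, which is a level cylinder 30 mm in diameter and 30 mm long along the analyser's x, 80 mm above the table; home it stands 40 mm (centre) off the analyser's service face, whose top edge is 30 mm higher than the knob's centre. Free space on both sides and above.
- port: Blue slanted inlet tube, fixed to the analyser. Origin: centre of the mouth rim, 105 mm above the table. x axis: the tube's axis, pointing out of the mouth, away from the robot and 28 degrees upward; y is level, z upward square to the axis. Bore 14 mm, flared to 22 mm at the mouth (rim 30 mm outside), 105 mm deep along the axis, empty.
- rod: Gauge rod, loose, about 70 g. Origin on its axis in the collar's stop face; x axis points from tip to handle. Steel shank 8 mm in diameter from x = -90 mm (tip, slightly tapered) to 0; dark collar 32 mm in diameter from x = 0 to 8 mm; yellow square handle 14 x 14 mm (flat sides along y and z) from x = 8 to 102 mm. Lies level in the cradle at the start, axis 60 mm above the table.
- rod_tip (a point): Tip of the gauge rod, at x = -90 mm on its axis. The rod is fully in when the collar's face meets the tube's rim: rod origin on the port's origin, rod x along port x.
- rod_grip (a point): Good place to grip the yellow handle, at x = 45 mm on the rod's axis; free space of 20 mm or more along the rod either way and 45 mm below.
- cradle: Grey cradle, fixed, 200 x 60 mm base 12 mm thick with two open-topped notched posts at x = -85 and +72 mm (cheeks up to 68 mm high) that carry the rod; origin at the centre of the underside; the rod's origin lies at x = -20 mm, y = 0. The rod lifts straight out.
- reader: Reading plate, fixed: black 130 x 130 mm base with a white 100 x 100 mm tile on top, 30 mm high in all; origin at the centre of the underside.
- reader_face (a point): Centre of the white tile's top surface.
- jar: Amber jar with black cap, 50 mm diameter, 70 mm tall; loose bystander to be left alone; origin at the middle of its underside.
- beaker: Clear beaker, 60 mm mouth, 75 mm tall; loose bystander to be left alone; origin at the middle of its underside.
- mouse: Black computer mouse, 100 x 58 x 32 mm; loose bystander to be left alone; origin at the middle of its underside.
- dish: Clear closed dish, 90 mm diameter, 15 mm tall; loose bystander to be left alone; origin at the middle of its underside.
- spatula: Laboratory spatula with grey handle, 150 mm long, lying; loose bystander to be left alone; origin under it, along its length.
- carton: Small cardboard carton, 90 x 70 x 60 mm; loose bystander to be left alone; origin at the middle of its underside.
- tipbox: Blue tip box with clear lid, 112 x 82 x 55 mm; loose bystander to be left alone; origin at the middle of its underside.

How it is judged:
On the way, in this order (a step that is already met when the one before it is completed fails the run):
1. the knob is pulled fully out (value of joint gate_knob above 0.036 m), for 0.1 s.
2. the knob is pushed fully home (value of joint gate_knob below 0.003 m), for 0.1 s.
3. the rod is in the tube with its collar against the mouth (x of rod in the frame of port below 0.003 m and y of rod in the frame of port between -0.008 and 0.008 m and z of rod in the frame of port between -0.008 and 0.008 m and angle between the x axis of rod and the x axis of port, either way round below 0.12 rad), for 0.1 s.
4. the rod is drawn right out of the tube (x of rod_tip in the frame of port above 0.01 m), for 0.1 s.
At the end, for the whole second after the job is handed in: The rod is held by the fingers, level within about 7 degrees and still (under 30 mm/s and 0.3 rad/s), its tip within 40 mm of the middle of the white tile seen from above and 30 to 130 mm over it, touching no other thing; the knob is home within 3 mm (angle between rod's own x axis and vertical between 1.451 and 1.691 rad and horizontal distance between rod_tip and reader_face below 0.04 m and z of rod_tip in the frame of reader_face between 0.03 and 0.13 m and linear speed of rod below 0.03 m/s and angular speed of rod below 0.3 rad/s and contact force between rod and the fingers above 1 N and value of joint gate_knob below 0.003 m and contact force between rod and analyser below 0.3 N and contact force between rod and cradle below 0.3 N and contact force between rod and reader below 0.3 N and contact force between rod and jar below 0.3 N and contact force between rod and beaker below 0.3 N and contact force between rod and mouse below 0.3 N and contact force between rod and dish below 0.3 N and contact force between rod and spatula below 0.3 N and contact force between rod and carton below 0.3 N and contact force between rod and tipbox below 0.3 N); the arm keeps its last pose, push and grip.
It fails at once if the rod is pushed against the analyser or its tube with more than 40 N (contact force between rod and analyser above 40 N).
It fails at once if a bystander is shifted by more than 20 mm or tipped over (distance of any of jar, beaker, mouse, dish, spatula, carton, tipbox from where it was at the start of the episode above 0.02 m or angle between any of jar, beaker, mouse, dish, spatula, carton, tipbox's own z axis and vertical above 0.4 rad).
It also fails if it takes over 64 s, if anything falls off the work surface, if the arm or the gripper's body presses on something with over 40 N, if the wrist force passes 120 N, or if a joint passes its speed limit or range.

## Robot

A 7-joint arm with a two-finger parallel gripper is mounted at the origin on the work surface. World frame = base frame: x ahead of the robot, y to its left, z up, the work surface at z = 0. Lengths are in m, angles in rad, forces in N, time in s.
With the tool pointing down it reaches from about 0.4 to 0.85 m from the base axis. Payload 4.5 kg.
Tool frame: the origin (TCP) lies between the finger pads; the fingertips stand 19 mm ahead of it and the grasp point (between the pads) is the TCP (r.nose_length is the distance from the TCP to the fingertips, in m); z points along the fingers, x is the direction in which the jaws open and shut, and the axes are right-handed (so a half turn about z gives the same grasp; the last joint's range is limited). The gripper opens to 88 mm and grips with 3 to 60 N. Pads are 18 mm wide; open, the fingers measure 123 mm over their backs; the gripper's body (75 mm by 187 mm) begins 45 mm behind the grasp point.
Start: joints at [1.336, 0.689, -0.195, 1.565, 0.157, 0.902, -0.215], TCP at [0.166, -0.603, 0.22] pointing down, gripper open.
Joint ranges: [-3.01, 3.01], [-0.46, 2.08], [-1.47, 1.51], [0.13, 2.56], [-1, 4.14], [0.04, 2.09], [-2.66, 2.66]. Speed limits (rad/s): [2.57, 2.57, 3.14, 3.14, 3.14, 3.14, 3.14].

## Interface

Orientations are given as a unit quaternion [x, y, z, w].
In Python, from plant import get_state, vision, r gives the robot as it stands.
- The arm moves only by the tool play_rows, never from a script. Its argument "deltas" is a list that holds one entry, the list of rows, each a list of 7 numbers: the gripper command: -1 is fully open, 1 is shut, values between are in proportion, then the shift along the tool's x, y, z normalised to -1 to 1, where 1 is 300 mm, then the turn, a rotation vector about the tool's x, y, z normalised to -1 to 1, where 1 is pi rad. A call has 1 to 5 rows; each row is the pose to reach, as a shift and turn from the pose measured when the call began, along the tool's axes at that moment, turning the shorter way round; what a row does not reach only later rows make up. A row lasts 1/8 s, in which the tool goes at most 62.5 mm and 10.7 degrees, less where a joint would pass 70% of its speed; a pose out of reach is approached as far as the arm can. A call with a number of a shift or a turn outside -1 to 1 is refused whole. A call with a gripper value outside its range is refused whole. The fingers move at their own pace and stop on an object; "force" is the grip in N (left out, the last holds). Time passes only in rows, so rows that repeat a pose let the fingers close. It gives the time, the measured TCP pose, the force and the opening at its end, in the units of the state.
- get_state(): the state, without advancing time (a new reading comes with each control period).
- vision.snapshot(name): name is "scene" or "side" or "wrist"; returns the picture (384x512x3 uint8, red, green, blue); there is no depth.
- vision.camera_model(name): a dict with "vfov" (degrees; the focal length in pixels is half the picture's height over the tangent of half this angle, whatever the lens; pixels are square), "cx", "cy" (the principal point, pixels), "world_to_cam" (4x4, takes a point from world to camera coordinates). Camera axes: x right, y up, looking along -z (the intrinsics and any distortion apply to the point x, -y, -z); pixel columns grow to the right and rows downward; lengths in m; the calibration is good to about 2 mm. The wrist camera is an equidistant fisheye: a pixel r from the principal point sees the ray r / f radians off the axis. A picture is of the moment at which its call begins: read the wrist's pose just before it. camera_model takes no time and is no camera call; for the wrist camera it gives the pose at the moment of the call.
- r.finish_job(): hands the job in, once; it reports no verdict.
The state is a dict: "clock": time; "q": joint angles; "qd": joint speeds; "joint_torque": joint torques, N m; "tool_pos": TCP position; "eef_rot": TCP orientation; "contact_force": force on the tool from outside, world axes, zero at the start; "moment": the same for the moment, N m; "opening": opening from 0.0 (shut) to 1.0 (fully open).
Only numpy, scipy, OpenCV 4.12 (cv2) and the standard library are available. Lean on these libraries where they do the work, as an engineer would, in place of code of your own. Each camera call takes 0.05 s, during which the arm holds its last target.

## Working session

There is one attempt and no reset: what is moved stays moved. The work goes in short steps, Python scripts to look and compute and a tool call to move; the robot and the scene stay as the last step left them, time stands still between calls to the robot, and variables do not carry over. Pictures are saved under pics/ and viewed, and the job is handed in when it is done.

Besides the shell and the picture viewer there is one more tool, called after ">>>" as name(argument=value, ...) on one line, values as JSON. play_rows: Moves the arm, as the interface text tells. Scaled input: -1 to 1 covers 300 mm each way for a shift and pi rad each way for a turn. Its arguments: {"type":"object","properties":{"deltas":{"type":"array"},"force":{"type":"number"}},"required":["deltas"]}

```bash
ls; mkdir -p pics; python3 - <<'E'
from plant import get_state, vision, r
import cv2
s=get_state(); print({k:s[k] for k in ('clock','tool_pos','eef_rot','opening','q')})
for n in ("scene","side","wrist"):
    m=vision.camera_model(n); print(n,m)
    im=vision.snapshot(n); cv2.imwrite(f"pics/{n}0.png",im[:,:,::-1])
E
```

```text
pics
{'clock': 0.0, 'tool_pos': array([ 0.16574101, -0.60194692,  0.21891452]), 'eef_rot': array([ 7.95504203e-01, -6.05947393e-01, -7.68540008e-04, -4.78680740e-04]), 'opening': 0.9981122683311242, 'q': array([ 1.33579563,  0.68998519, -0.19449107,  1.56632233,  0.15733385,
        0.90248927, -0.21510256])}
scene {'vfov': 52.06516203957042, 'cx': 256.75175479897587, 'cy': 193.75498780797608, 'world_to_cam': array([[ 0.89099776,  0.45393347,  0.00820961, -0.48339939],
       [-0.38980871,  0.75561097,  0.52640406,  0.1542623 ],
       [ 0.23274915, -0.47222501,  0.8501949 , -1.52334711],
       [ 0.        ,  0.        ,  0.        ,  1.        ]])}
side {'vfov': 49.824288437461135, 'cx': 260.86191465549285, 'cy': 188.6633695203419, 'world_to_cam': array([[ 0.82314123, -0.56745193,  0.02090041, -0.44936849],
       [ 0.32362701,  0.49905889,  0.80386926, -0.24329719],
       [-0.4665877 , -0.65493399,  0.59443872, -1.1426112 ],
       [ 0.        ,  0.        ,  0.        ,  1.        ]])}
wrist {'vfov': 65.70646984690485, 'cx': 255.98478393285538, 'cy': 191.16418337120206, 'world_to_cam': array([[ 0.26523337, -0.96418047, -0.00269941, -0.62380832],
       [ 0.91737553,  0.2532177 , -0.30708782,  0.0413912 ],
       [ 0.29677162,  0.07897357,  0.95167735, -0.3922735 ],
       [ 0.        ,  0.        ,  0.        ,  1.        ]])}
```

View pics/scene0.png

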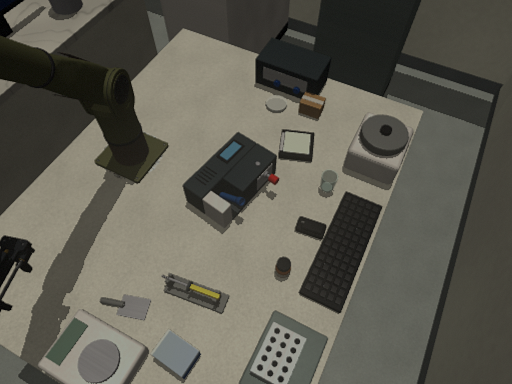

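View pics/side0.png

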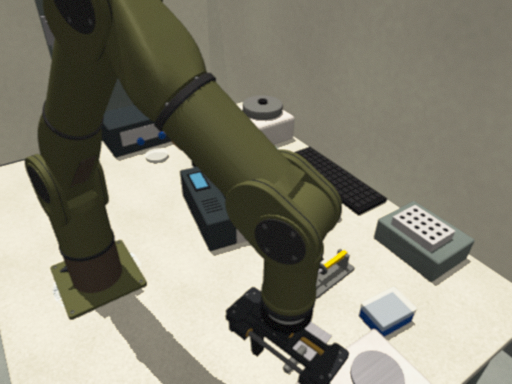

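View pics/wrist0.png

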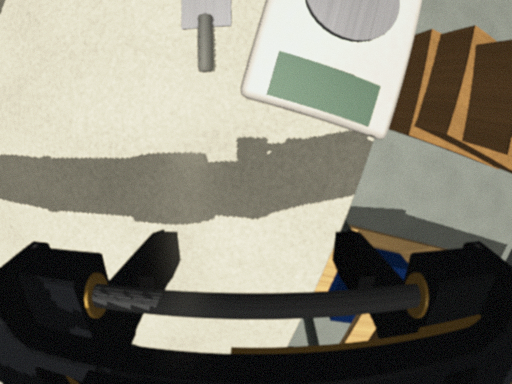

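The scene view shows the arm base at about (130,155), the analyser at (230,178) and the red knob at (273,179). The tube bay is near (235,197), the cradle with the yellow rod at (195,292) and the reader at (296,145). I'll zoom in next.

```bash
cat > h.py <<'E'
import numpy as np, cv2
from scipy.spatial.transform import Rotation as R
from plant import get_state, vision, r
def ray(name,uv,m=None):
    m=m or vision.camera_model(name)
    f=192/np.tan(np.radians(m['vfov'])/2)
    u,v=(uv[0]-m['cx'])/f,(uv[1]-m['cy'])/f
    if name=='wrist':
        th=np.hypot(u,v); k=np.sin(th)/th if th>1e-9 else 1
        d=np.array([u*k,-v*k,-np.cos(th)])
    else: d=np.array([u,-v,-1.])
    W=np.array(m['world_to_cam']); Rm=W[:3,:3]; o=-Rm.T@W[:3,3]; d=Rm.T@d
    return o,d/np.linalg.norm(d)
def plane(name,uv,z,m=None):
    o,d=ray(name,uv,m); return o+d*(z-o[2])/d[2]
def proj(name,p,m=None):
    m=m or vision.camera_model(name)
    f=192/np.tan(np.radians(m['vfov'])/2)
    W=np.array(m['world_to_cam']); c=W[:3,:3]@np.array(p)+W[:3,3]; x,y,z=c[0],-c[1],-c[2]
    if name=='wrist':
        th=np.arctan2(np.hypot(x,y),z); h=np.hypot(x,y); return np.array([m['cx']+f*th*x/h,m['cy']+f*th*y/h])
    return np.array([m['cx']+f*x/z,m['cy']+f*y/z])
def zoom(im,x0,y0,x1,y1,s,fn):
    cv2.imwrite(fn,cv2.resize(im[y0:y1,x0:x1,::-1],None,fx=s,fy=s,interpolation=cv2.INTER_CUBIC))
E
python3 - <<'E'
from h import *
im=cv2.imread('pics/scene0.png')[:,:,::-1]
zoom(im,170,120,330,240,5,'pics/z1.png'); zoom(im,150,260,250,330,7,'pics/z2.png')
for n,uv,z in (('knob',(273,179),.08),('handle',(206,293),.06),('reader',(296,145),.03),('beaker',(328,190),0.0),('mouse',(310,228),.02),('jar',(283,272),.0),('dish',(276,104),.01),('carton',(312,105),.03),('tipbox',(177,355),.05),('spat',(115,302),.01)):
    print(n,plane('scene',uv,z).round(3))
E
```

```text
knob [0.557 0.095 0.08 ]
handle [ 0.552 -0.354  0.06 ]
reader [0.554 0.31  0.03 ]
beaker [0.737 0.194 0.   ]
mouse [0.741 0.01  0.02 ]
jar [ 0.723 -0.167  0.   ]
dish [0.385 0.488 0.01 ]
carton [0.527 0.533 0.03 ]
tipbox [ 0.568 -0.54   0.05 ]
spat [ 0.305 -0.495  0.01 ]
```

View pics/z1.png

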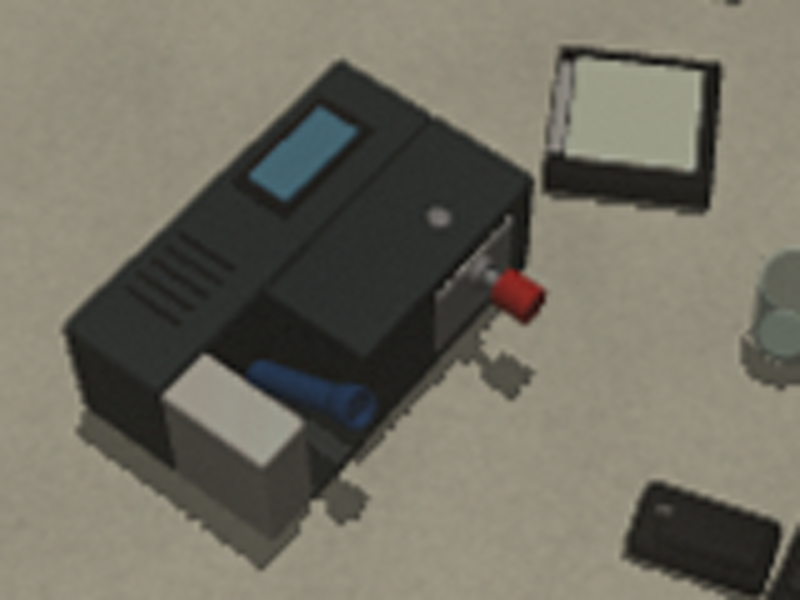

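View pics/z2.png

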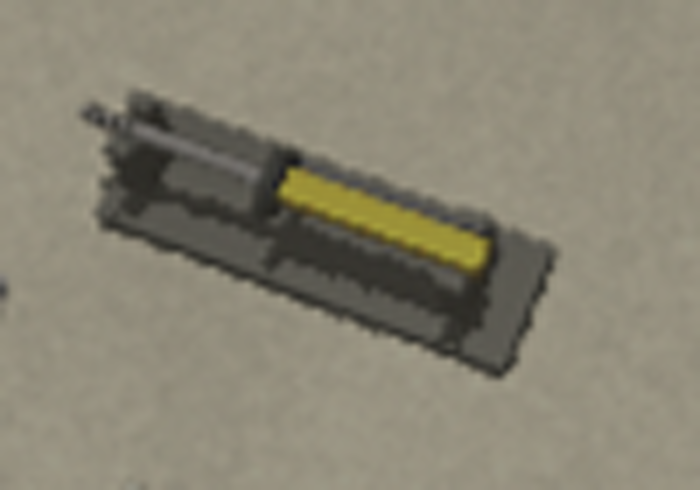

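```bash
python3 - <<'E'
from h import *
f=lambda u,v:(170+u/5,120+v/5)
g=lambda u,v:(150+u/7,260+v/7)
A=plane('scene',f(340,62),.11);B=plane('scene',f(532,183),.11);C=plane('scene',f(68,328),.11);D=plane('scene',f(365,355),.11)
print(A,B,C,D,B-A,A-C,np.linalg.norm(B-A),np.linalg.norm(A-C),np.linalg.norm(B-D))
print('yaw',np.degrees(np.arctan2((B-A)[1],(B-A)[0])),np.degrees(np.arctan2(-(A-C)[0],(A-C)[1])))
cen=(B+C)/2;print('cen',cen)
for u in [(492,288),(525,298),(520,295)]: print('knob',plane('scene',f(*u),.08))
print('mouth',plane('scene',f(355,405),.105))
a=plane('scene',g(285,183),.065);b=plane('scene',g(482,250),.065);print(a,b,np.linalg.norm(a-b),np.degrees(np.arctan2((b-a)[1],(b-a)[0])))
for u in [(568,55),(706,72),(696,172),(556,153)]: print('tile',plane('scene',f(*u),.03))
s=get_state(); Rm=R.from_quat(s['eef_rot']).as_matrix(); print(Rm)
m=vision.camera_model('wrist'); W=np.array(m['world_to_cam']); c=-W[:3,:3].T@W[:3,3]; print('cam in tool',Rm.T@(c-s['tool_pos']), Rm.T@-W[2,:3])
E
```

```text
[0.36081893 0.20317779 0.11      ] [0.53373018 0.16778538 0.11      ] [ 0.30957096 -0.08490744  0.11      ] [ 0.4965233  -0.01250378  0.11      ] [ 0.17291125 -0.03539242  0.        ] [0.05124796 0.28808524 0.        ] 0.176496243969644 0.2926080253876343 0.18408837610546885
yaw -11.567829604021307 -10.086923644286516
cen [0.42165057 0.04143897 0.11      ]
knob [0.53992069 0.09336664 0.08      ]
knob [0.56405931 0.09636909 0.08      ]
knob [0.5598712 0.0970392 0.08     ]
mouth [ 0.50738586 -0.04710892  0.105     ]
[ 0.50162127 -0.35834963  0.065     ] [ 0.59143262 -0.34508483  0.065     ] 0.09078564797804985 8.401635363758437
tile [0.48212835 0.35149039 0.03      ]
tile [0.58577606 0.38559744 0.03      ]
tile [0.61734181 0.29105572 0.03      ]
tile [0.51518762 0.25867136 0.03      ]
[[ 2.65692265e-01 -9.64057792e-01 -4.39846429e-04]
 [-9.64056924e-01 -2.65692617e-01  1.29647877e-03]
 [-1.36674441e-03  7.95726148e-05 -9.99999063e-01]]
cam in tool [ 0.00020318 -0.08085771 -0.16535046] [-0.00117009  0.30699041  0.95171189]
```

```bash
cat >> h.py <<'E'
def Rt(yaw,pitch=0.):
    a,b=np.radians(yaw),np.radians(pitch)
    y=np.array([np.cos(b)*np.cos(a),np.cos(b)*np.sin(a),np.sin(b)]); x=np.array([-np.sin(a),np.cos(a),0])
    return np.array([x,y,np.cross(x,y)]).T
def plan(p,yaw,pitch=0.):
    s=get_state(); T=R.from_quat(s['eef_rot']).as_matrix()
    sh=T.T@(np.array(p)-s['tool_pos'])/0.3
    rv=R.from_matrix(T.T@Rt(yaw,pitch)).as_rotvec()/np.pi
    print('row',np.round(np.r_[sh,rv],4).tolist(),'mm',round(np.linalg.norm(sh)*300),'deg',round(np.linalg.norm(rv)*180,1))
def show():
    s=get_state(); T=R.from_quat(s['eef_rot']).as_matrix(); y=T[:,1]
    print('t',round(float(s['clock']),2),'p',s['tool_pos'].round(4),'yaw',np.degrees(np.arctan2(y[1],y[0])).round(1),'pitch',np.degrees(np.arcsin(y[2])).round(1),'roll',np.degrees(np.arcsin(T[2,0])).round(1),'F',s['contact_force'].round(1),'op',round(float(s['opening']),3),'q',s['q'].round(2))
E
python3 -c "
from h import *
show(); plan((.36,-.40,.26),-115)"
```

```text
t 0.15 p [ 0.1658 -0.6021  0.2191] yaw -164.6 pitch 0.0 roll -0.1 F [ 0.3  0.3 -0.4] op 1.002 q [ 1.34  0.69 -0.19  1.57  0.16  0.9  -0.22]
row [-0.4777, -0.8029, -0.1357, -0.0002, 0.0004, -0.2755] mm 283 deg 49.6
```

>>> play_rows(deltas=[[[-1,-0.478,-0.803,-0.136,0,0,-0.275],[-1,-0.478,-0.803,-0.136,0,0,-0.275],[-1,-0.478,-0.803,-0.136,0,0,-0.275],[-1,-0.478,-0.803,-0.136,0,0,-0.275],[-1,-0.478,-0.803,-0.136,0,0,-0.275]]], force=30)

```text
clock: 0.78
tool_pos: [0.3627, -0.3967, 0.2607]
eef_rot: [0.977, -0.213, 0.0, -0.001]
contact_force: [-0.2, -0.5, -0.8]
opening: 0.999
```

```bash
python3 -c "
from h import *
show(); plan((.46,-.22,.26),-65)"
```

```text
t 0.78 p [ 0.3627 -0.3967  0.2607] yaw -114.6 pitch -0.1 roll 0.0 F [-0.2 -0.5 -0.8] op 0.999 q [ 1.03  0.55 -0.45  1.77  0.29  0.89  0.02]
row [0.0499, -0.6705, 0.004, -0.0007, -0.0004, -0.2754] mm 202 deg 49.6
```

>>> play_rows(deltas=[[[-1,0.05,-0.67,0,0,0,-0.275],[-1,0.05,-0.67,0,0,0,-0.275],[-1,0.05,-0.67,0,0,0,-0.275],[-1,0.05,-0.67,0,0,0,-0.275],[-1,0.05,-0.67,0,0,0,-0.275]]])

```text
clock: 1.4
tool_pos: [0.461, -0.2178, 0.2613]
eef_rot: [0.975, 0.22, 0.001, -0.001]
contact_force: [-1.0, -1.3, -0.4]
opening: 1.002
```

```bash
python3 -c "
from h import *
show(); plan((.54,0,.24),-15)"
```

```text
t 1.4 p [ 0.461  -0.2178  0.2613] yaw -64.5 pitch -0.1 roll 0.2 F [-1.  -1.3 -0.4] op 1.002 q [ 0.79  0.55 -0.7   1.84  0.44  0.91  0.33]
row [0.5496, -0.542, 0.0735, -0.0002, -0.0011, -0.2753] mm 233 deg 49.5
```

>>> play_rows(deltas=[[[-1,0.55,-0.542,0.07,0,0,-0.275],[-1,0.55,-0.542,0.07,0,0,-0.275],[-1,0.55,-0.542,0.07,0,0,-0.275],[-1,0.55,-0.542,0.07,0,0,-0.275],[-1,0.55,-0.542,0.07,0,0,-0.275]]])

```text
clock: 2.02
tool_pos: [0.5407, 0.0053, 0.2411]
eef_rot: [0.79, 0.613, 0.003, -0.002]
contact_force: [-0.9, 0.4, 0.3]
opening: 0.998
```

```bash
python3 -c "
from h import *
show(); im=vision.snapshot('wrist'); zoom(im,0,0,512,384,1.5,'pics/w1.png'); np.save('w1.npy',im); show()"
```

```text
t 2.02 p [0.5407 0.0053 0.2411] yaw -14.4 pitch 0.0 roll 0.4 F [-0.9  0.4  0.3] op 0.998 q [ 0.43  0.68 -0.9   1.78  0.62  0.99  0.61]
t 2.08 p [0.5402 0.0024 0.2406] yaw -14.4 pitch -0.0 roll 0.3 F [-0.2 -0.5 -0.6] op 0.997 q [ 0.43  0.68 -0.9   1.78  0.62  0.99  0.61]
```

View pics/w1.png

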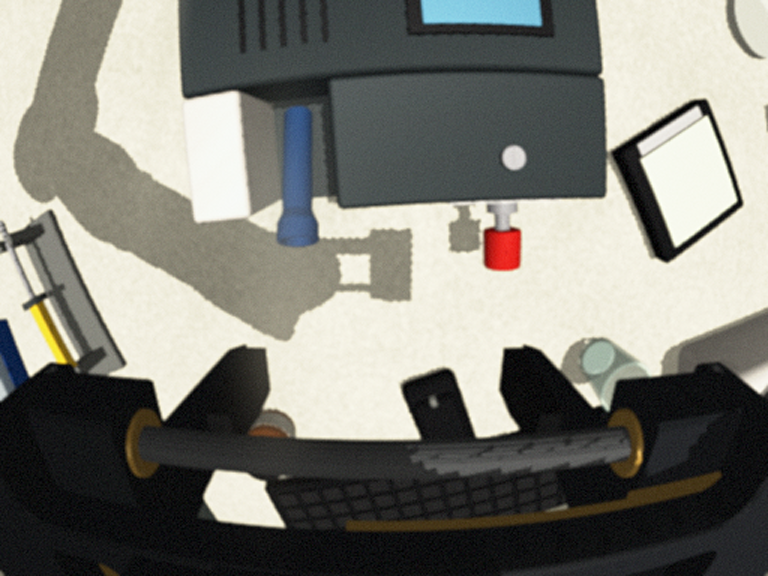

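The wrist view shows the red knob at (502,248)/1.5, the blue tube mouth at (297,240)/1.5, the white tile at (690,185)/1.5 and the cradle at the left edge. I'll measure these with the arm still.

```bash
cat > meas.py <<'E'
from h import *
show()
m=vision.camera_model('wrist'); im=vision.snapshot('wrist')
h=cv2.cvtColor(im,cv2.COLOR_RGB2HSV)
def comps(mask,n):
    k,l,st,c=cv2.connectedComponentsWithStats(mask.astype(np.uint8)); o=np.argsort(-st[1:,4])[:n]+1
    return [(l==i,st[i],c[i]) for i in o]
red=(((h[...,0]<8)|(h[...,0]>172))&(h[...,1]>150)&(h[...,2]>80))
for mk,st,c in comps(red,1):
    print('red',st,c); cnt=cv2.findContours(mk.astype(np.uint8),0,2)[0][0]
    rr=cv2.minAreaRect(cnt); print(rr); 
    for q in cv2.boxPoints(rr): print('  ',q,plane('wrist',q,.08,m))
    print(' cen',plane('wrist',rr[0],.09,m))
blue=((h[...,0]>100)&(h[...,0]<125)&(h[...,1]>110)&(h[...,2]>40))
for mk,st,c in comps(blue,3): print('blue',st,c)
white=((h[...,1]<40)&(h[...,2]>215))
np.savez('m1.npz',im=im)
import pickle; pickle.dump(m,open('m1.pkl','wb'))
zoom(im,110,40,290,180,4.4,'pics/w2a.png'); zoom(im,290,40,512,200,3.5,'pics/w2b.png')
show()
E
python3 meas.py
```

```text
t 2.08 p [0.5402 0.0024 0.2406] yaw -14.4 pitch -0.0 roll 0.3 F [-0.2 -0.5 -0.6] op 0.997 q [ 0.43  0.68 -0.9   1.78  0.62  0.99  0.61]
red [326 152  24  28 613] [337.44535073 165.93311582]
((337.5, 165.5), (23.0, 27.0), 0.0)
   [326. 179.] [0.5719928  0.07949555 0.08      ]
   [326. 152.] [0.54072141 0.08555079 0.08      ]
   [349. 152.] [0.54697422 0.11245332 0.08      ]
   [349. 179.] [0.57887046 0.10696332 0.08      ]
 cen [0.55650045 0.09364975 0.09      ]
blue [193  70  18  68 906] [201.72406181 100.2196468 ]
blue [  0 214  20  44 432] [  7.81944444 236.14351852]
blue [198 144  16  13 127] [205.51181102 149.86614173]
t 2.12 p [0.5399 0.0008 0.2405] yaw -14.9 pitch -0.0 roll 0.2 F [ 0.7 -0.1 -0.2] op 1.0 q [ 0.44  0.68 -0.9   1.78  0.62  0.99  0.6 ]
```

```bash
ls pics
```

```text
scene0.png
side0.png
w1.png
w2a.png
w2b.png
wrist0.png
z1.png
z2.png
```

View pics/w2a.png

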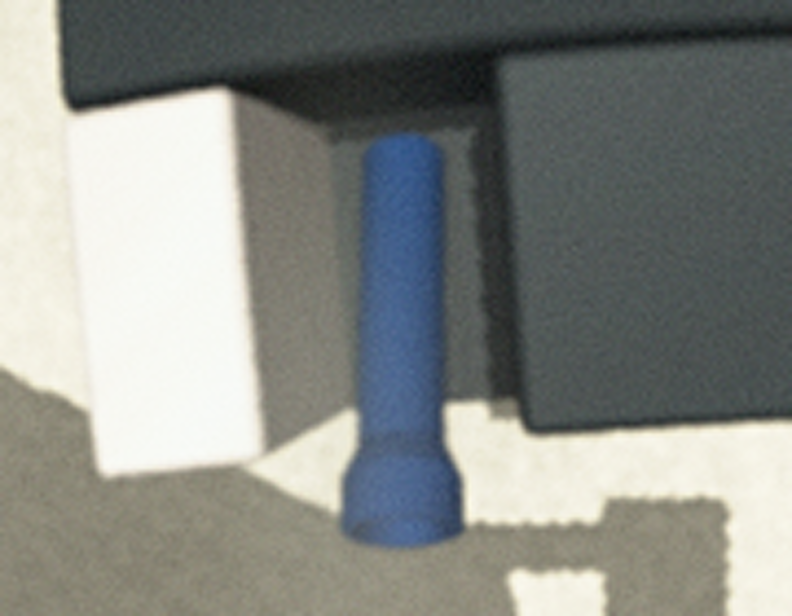

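View pics/w2b.png

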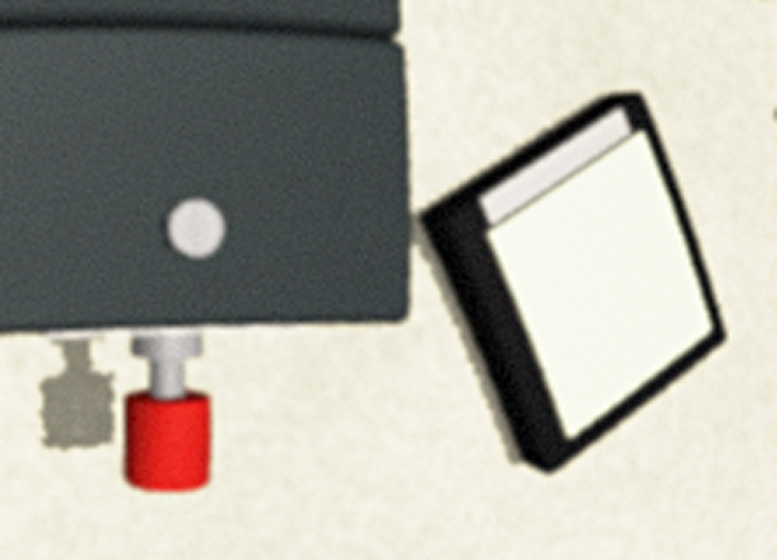

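```bash
cat > m2.py <<'E'
from h import *
import pickle; m=pickle.load(open('m1.pkl','rb'))
a=lambda u,v:(110+u/4.4,40+v/4.4); b=lambda u,v:(290+u/3.5,40+v/3.5)
P=lambda uv,z:plane('wrist',uv,z,m)
FR=P(b(405,318),.11);FL=P(a(530,432),.11);WL=P(a(100,475),.11)
print(FR,FL,WL)
print('yaw',np.degrees(np.arctan2(-(FR-FL)[0],(FR-FL)[1])),np.degrees(np.arctan2(-(FR-WL)[0],(FR-WL)[1])),np.linalg.norm(FR-WL))
T=np.array([P(b(*u),.03) for u in [(488,230),(645,130),(715,340),(568,437)]]);print(T.mean(0)); print(np.linalg.norm(np.diff(T[[0,1,2,3,0]],axis=0),axis=1))
T=np.array([P(b(*u),.03) for u in [(480,195),(632,107),(715,340),(568,437)]]);print(T.mean(0)); print(np.linalg.norm(np.diff(T[[0,1,2,3,0]],axis=0),axis=1))
print('rim',P(a(343,528),.105),P(a(463,526),.105),P(a(402,500),.105))
yaw=-11.
ax=np.array([np.cos(np.radians(yaw)),np.sin(np.radians(yaw)),0]);ay=np.array([-ax[1],ax[0],0])
O=FR-90*.001*ax-.15*ay
print('O',O,'knob',O+.13*ax+.075*ay)
E
python3 m2.py
```

```text
[0.53066762 0.1741011  0.11      ] [ 0.49622076 -0.011478    0.11      ] [ 0.47703293 -0.115437    0.11      ]
yaw -10.515463662003018 -10.494639575252332 0.2944639012672558
[0.55366283 0.32580802 0.03      ]
[0.10157346 0.10573759 0.10122046 0.10064487]
[0.5473602  0.32399999 0.03      ]
[0.09607427 0.11770131 0.10122046 0.1149399 ]
rim [ 0.50701428 -0.06152444  0.105     ] [ 0.51417996 -0.03334493  0.105     ] [ 0.5043414 -0.0456649  0.105    ]
O [0.41369983 0.04402983 0.11      ] knob [0.55562204 0.0928467  0.11      ]
```

```bash
python3 -c "
from h import *
show(); plan((.560,.0945,.165),-10.5)"
```

```text
t 2.12 p [0.5399 0.0008 0.2405] yaw -14.9 pitch -0.0 roll 0.2 F [ 0.7 -0.1 -0.2] op 1.0 q [ 0.44  0.68 -0.9   1.78  0.62  0.99  0.6 ]
row [0.3183, -0.0158, 0.2528, -0.0001, -0.0011, -0.0247] mm 122 deg 4.4
```

>>> play_rows(deltas=[[[-1,0.318,-0.016,0.253,0,-0.001,-0.025],[-1,0.318,-0.016,0.253,0,-0.001,-0.025],[-1,0.318,-0.016,0.253,0,-0.001,-0.025],[-1,0.318,-0.016,0.253,0,-0.001,-0.025]]])

```text
clock: 2.62
tool_pos: [0.5599, 0.0929, 0.1649]
eef_rot: [0.769, 0.639, -0.001, 0.0]
contact_force: [0.5, -0.3, -0.2]
opening: 0.996
```

```bash
python3 -c "
from h import *
show(); plan((.560,.0945,.08),-10.5)
m=vision.camera_model('wrist'); im=vision.snapshot('wrist')
zoom(im,0,0,512,384,1.5,'pics/w3.png'); show()
for z in (.08,.09,.095): print(proj('wrist',(.558,.0945,z),m)*1.5)
"
```

```text
t 2.62 p [0.5599 0.0929 0.1649] yaw -10.6 pitch -0.0 roll -0.1 F [ 0.5 -0.3 -0.2] op 0.996 q [ 0.21  0.8  -0.82  1.78  0.74  0.9   0.44]
row [0.0056, -0.0006, 0.283, -0.0001, 0.0004, -0.0006] mm 85 deg 0.1
t 2.67 p [0.5603 0.0924 0.1653] yaw -10.6 pitch 0.0 roll -0.1 F [ 0.8 -0.2  0.3] op 1.001 q [ 0.21  0.8  -0.82  1.78  0.74  0.9   0.44]
[385.35175268 280.06667801]
[385.39866479 285.23526079]
[385.42342478 287.96893924]
```

View pics/w3.png

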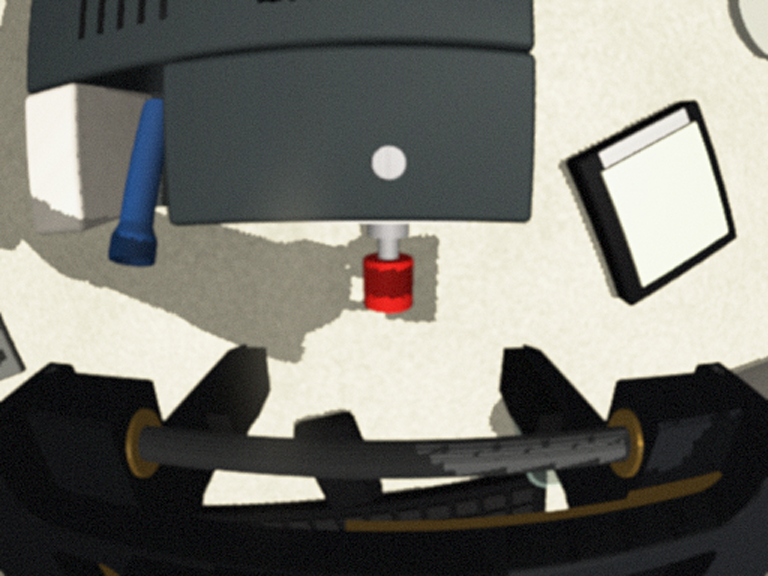

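The knob spans (364–412, 253–311)/1.5, about 1 mm from the prediction. I'll descend and grip it.

>>> play_rows(deltas=[[[-1,0.01,-0.001,0.15,0,0,0],[-1,0.01,-0.001,0.284,0,0,0],[-1,0.01,-0.001,0.284,0,0,0],[0.6,0.01,-0.001,0.284,0,0,0],[1,0.01,-0.001,0.284,0,0,0]]], force=40)

```text
clock: 3.3
tool_pos: [0.5619, 0.0954, 0.0821]
eef_rot: [0.77, 0.638, 0.001, 0.001]
contact_force: [0.3, -0.1, 1.0]
opening: 0.795
```

>>> play_rows(deltas=[[[1,0,0,0,0,0,0],[1,0,0,0,0,0,0],[1,0,0,0,0,0,0]]])

```text
clock: 3.68
tool_pos: [0.562, 0.0954, 0.0823]
eef_rot: [0.77, 0.638, 0.001, 0.001]
contact_force: [-0.9, 0.3, -0.1]
opening: 0.461
```

```bash
python3 -c "
from h import *
show()"
```

```text
t 3.67 p [0.562  0.0954 0.0823] yaw -10.7 pitch 0.2 roll 0.0 F [-0.9  0.3 -0.1] op 0.461 q [ 0.16  0.91 -0.72  1.83  0.87  0.75  0.33]
```

>>> play_rows(deltas=[[[1,0,0,0,0,0,0],[1,0,0,0,0,0,0],[1,0,0,0,0,0,0]]])

```text
clock: 4.05
tool_pos: [0.562, 0.0954, 0.0823]
eef_rot: [0.77, 0.638, 0.001, 0.001]
contact_force: [0.3, 0.1, -0.9]
opening: 0.115
```

```bash
python3 -c "
from h import *
show()"
```

```text
t 4.05 p [0.562  0.0954 0.0823] yaw -10.7 pitch 0.2 roll 0.0 F [ 0.3  0.1 -0.9] op 0.115 q [ 0.15  0.91 -0.72  1.83  0.87  0.75  0.33]
```

```bash
python3 -c "
from h import *
im=vision.snapshot('wrist')
zoom(im,100,100,420,340,2.4,'pics/w4.png'); im=vision.snapshot('scene'); zoom(im,220,130,320,210,7,'pics/s4.png')
show()"
```

```text
t 4.15 p [0.5619 0.0954 0.0823] yaw -10.7 pitch 0.2 roll 0.0 F [-1.1 -0.3  1.3] op 0.027 q [ 0.15  0.91 -0.72  1.83  0.87  0.75  0.33]
```

View pics/w4.png

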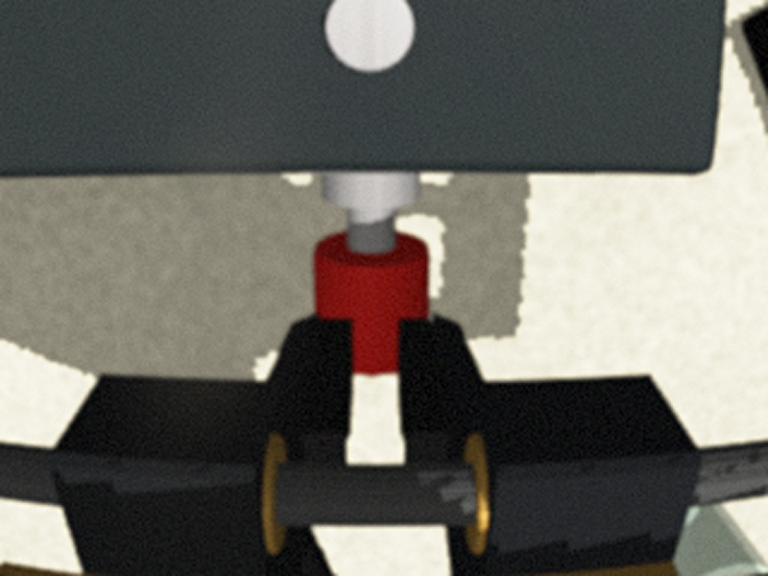

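View pics/s4.png

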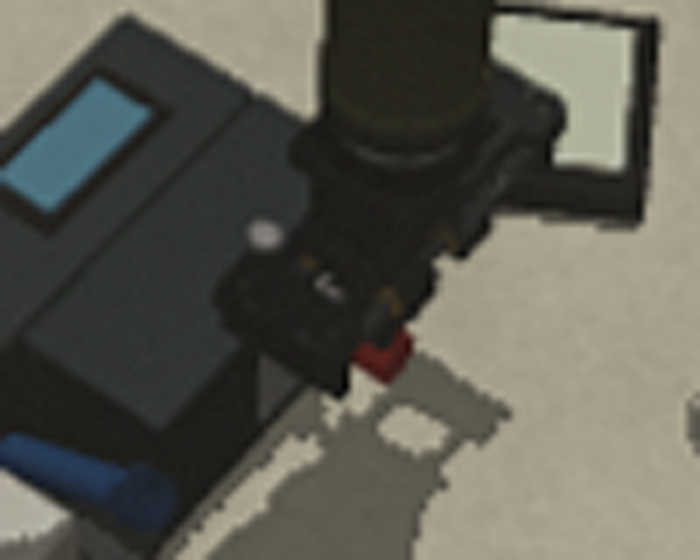

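```bash
python3 -c "
from h import *
show(); s=get_state(); T=R.from_quat(s['eef_rot']).as_matrix(); print(r.nose_length,[a for a in dir(r) if a[0]!='_'])
for d in [(0,0,0),(0,0,.019),(0.003,-.009,.019),(.044,0,.019),(.044,-.009,.019),(.044,-.009,0)]:
    p=s['tool_pos']+T@np.array(d); uv=proj('wrist',p); print(d,uv, uv*1.5,(uv-100)*2.4)
for k in [(.56,.0945,.08),(.56,.0945,.095),(.5735,.093,.08),(.5445,.096,.08)]: print((proj('wrist',k)-100)*2.4)
"
```

```text
t 4.15 p [0.5619 0.0954 0.0823] yaw -10.7 pitch 0.2 roll 0.0 F [-1.1 -0.3  1.3] op 0.027 q [ 0.15  0.91 -0.72  1.83  0.87  0.75  0.33]
0.019 ['Unreachable', 'finish_job', 'nose_length']
(0, 0, 0) [255.29487831 230.56843283] [382.94231746 345.85264924] [372.70770793 313.36423879]
(0, 0, 0.019) [255.32593403 218.4497949 ] [382.98890105 327.67469235] [372.78224168 284.27950776]
(0.003, -0.009, 0.019) [259.83602542 205.95635816] [389.75403813 308.93453725] [383.606461   254.29525959]
(0.044, 0, 0.019) [319.67580249 217.97768973] [479.51370373 326.96653459] [527.22192597 283.14645535]
(0.044, -0.009, 0.019) [320.65830762 205.67394654] [480.98746143 308.51091981] [529.57993829 253.61747169]
(0.044, -0.009, 0) [326.87985666 216.54822062] [490.31978499 324.82233094] [544.51165598 279.7157295 ]
[367.81252479 303.4159927 ]
[367.37445067 329.76226769]
[371.91955277 349.44901353]
[361.9580922  247.12290277]
```

```bash
python3 -c "
from h import *
s=get_state(); T=R.from_quat(s['eef_rot']).as_matrix()
for d in [(-0.018,0,.019),(-0.018,0,0),(-.018,0,-.02),(-.018,.009,.019),(-.018,.009,0),(-.018,.009,-.02)]:
    p=s['tool_pos']+T@np.array(d); uv=proj('scene',p); print(d,uv,(uv-[220,130])*7)
for k in [(.56,.0945,.08),(.5735,.093,.08),(.5445,.096,.08)]: print('knob',(proj('scene',k)-[220,130])*7)
im=vision.snapshot('scene'); zoom(im,245,150,305,195,13,'pics/s5.png')
im=vision.snapshot('side'); cv2.imwrite('pics/side1.png',im[:,:,::-1])
show()
"
```

```text
(-0.018, 0, 0.019) [271.08569895 185.6048001 ] [357.59989262 389.2336007 ]
(-0.018, 0, 0) [271.28269617 182.60777461] [358.97887322 368.25442229]
(-0.018, 0, -0.02) [271.49517465 179.37522461] [360.46622252 345.6265723 ]
(-0.018, 0.009, 0.019) [273.15387119 186.93082647] [372.07709835 398.51578529]
(-0.018, 0.009, 0) [273.37587135 183.94320989] [373.63109946 377.60246926]
(-0.018, 0.009, -0.02) [273.61533001 180.72064173] [375.30731004 355.04449214]
knob [376.02320738 346.86285673]
knob [399.22018622 359.46836677]
knob [349.35498979 332.80458257]
t 4.25 p [0.562  0.0954 0.0823] yaw -10.7 pitch 0.2 roll 0.0 F [-0.1  0.4  0.3] op 0.003 q [ 0.15  0.91 -0.72  1.83  0.87  0.75  0.33]
```

View pics/s5.png

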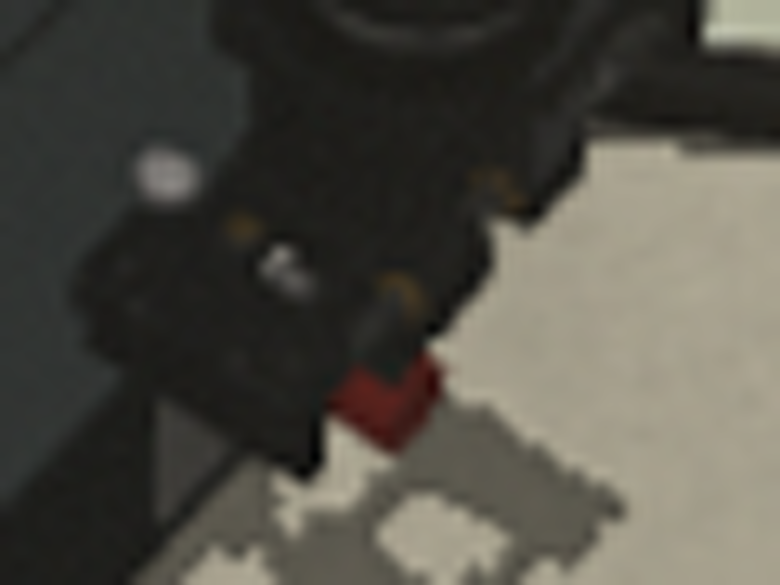

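View pics/side1.png

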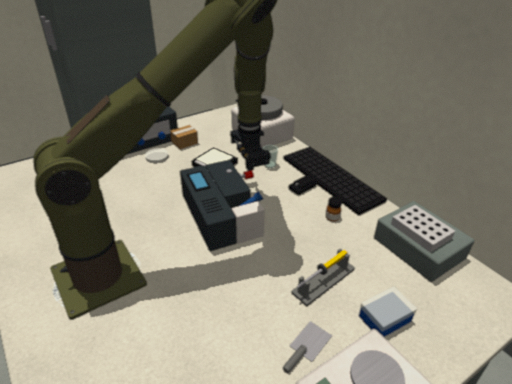

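The fingers shut above the knob. In the wrist and scene views the fingertips sit about 20 mm behind the reported TCP instead of 19 mm ahead. I'll quantify that before retrying.

```bash
cat > tip.py <<'E'
from h import *
from scipy.optimize import least_squares
s=get_state(); T=R.from_quat(s['eef_rot']).as_matrix(); m=vision.camera_model('wrist')
obs=np.array([[268,347],[503,347]])/1.5
f=lambda v: np.r_[proj('wrist',s['tool_pos']+T@np.array([-.044,v[0],v[1]]),m)-obs[0],proj('wrist',s['tool_pos']+T@np.array([.044,v[0],v[1]]),m)-obs[1]]
o=least_squares(f,[0,0]); print('open front-edge y,z',o.x,'res',o.fun)
im=vision.snapshot('scene')
E
python3 tip.py
```

```text
open front-edge y,z [-0.00752558 -0.01797023] res [-1.75640645  0.0481357  -1.77763869 -0.04530777]
```

>>> play_rows(deltas=[[[-0.3,0,0,0,0,0,0],[-0.3,0,0,0,0,0,0],[-0.3,0,0,0,0,0,0],[-0.3,0,0,0,0,0,0],[-0.3,0,0,0,0,0,0]]])

```text
clock: 4.92
tool_pos: [0.562, 0.0954, 0.0823]
eef_rot: [0.77, 0.638, 0.001, 0.001]
contact_force: [0.7, 1.1, -0.2]
opening: 0.546
```

>>> play_rows(deltas=[[[-0.3,0,0,0,0,0,0],[-0.3,0,0.01,0.03,0,0,0],[-0.3,0,0.01,0.06,0,0,0],[-0.3,0,0.01,0.09,0,0,0]]])

```text
clock: 5.42
tool_pos: [0.5648, 0.0947, 0.0544]
eef_rot: [0.77, 0.638, 0.001, 0.001]
contact_force: [-0.2, -0.5, 0.5]
opening: 0.65
```

```bash
python3 -c "
from h import *
show()
im=vision.snapshot('wrist')
zoom(im,100,100,420,340,2.4,'pics/w6.png')"
```

```text
t 5.42 p [0.5648 0.0947 0.0544] yaw -10.7 pitch 0.2 roll 0.0 F [-0.2 -0.5  0.5] op 0.65 q [ 0.14  0.95 -0.69  1.83  0.92  0.71  0.3 ]
```

View pics/w6.png

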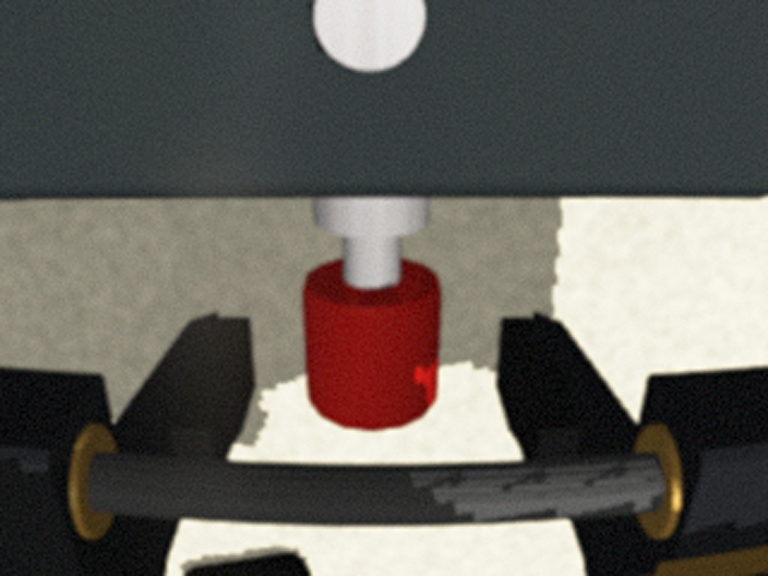

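The fingers now straddle the knob: knob centre column 372, finger gap centre 375. I'll go 13 mm further down and close.

>>> play_rows(deltas=[[[-0.3,0,0,0.03,0,0,0],[0,0,0,0.045,0,0,0],[1,0,0,0.045,0,0,0],[1,0,0,0.045,0,0,0],[1,0,0,0.045,0,0,0]]], force=40)

```text
clock: 6.1
tool_pos: [0.5642, 0.0941, 0.0401]
eef_rot: [0.77, 0.638, 0.0, 0.001]
contact_force: [-0.3, -0.6, -0.3]
opening: 0.322
```

>>> play_rows(deltas=[[[1,0,0,0,0,0,0],[1,0,0,0,0,0,0]]])

```text
clock: 6.35
tool_pos: [0.5642, 0.0941, 0.0401]
eef_rot: [0.77, 0.638, 0.0, 0.001]
contact_force: [-0.8, 0.4, -1.1]
opening: 0.319
```

```bash
python3 -c "
from h import *
show()"
```

```text
t 6.35 p [0.5642 0.0941 0.0401] yaw -10.7 pitch 0.1 roll -0.1 F [-0.8  0.4 -1.1] op 0.319 q [ 0.13  0.97 -0.67  1.84  0.94  0.69  0.28]
```

>>> play_rows(deltas=[[[1,0,0.035,0,0,0,0],[1,0,0.07,0,0,0,0],[1,0,0.1,0,0,0,0],[1,0,0.13,0,0,0,0],[1,0,0.14,0,0,0,0]]])

```text
clock: 6.98
tool_pos: [0.6035, 0.0867, 0.0401]
eef_rot: [0.77, 0.638, -0.001, -0.0]
contact_force: [-9.7, 0.9, 6.3]
opening: 0.32
```

```bash
python3 -c "
from h import *
show()
im=vision.snapshot('wrist')
zoom(im,100,60,420,300,2.4,'pics/w7.png')"
```

```text
t 6.97 p [0.6035 0.0867 0.0401] yaw -10.7 pitch -0.1 roll -0.1 F [-9.7  0.9  6.3] op 0.32 q [ 0.16  1.01 -0.7   1.71  0.89  0.77  0.39]
```

View pics/w7.png

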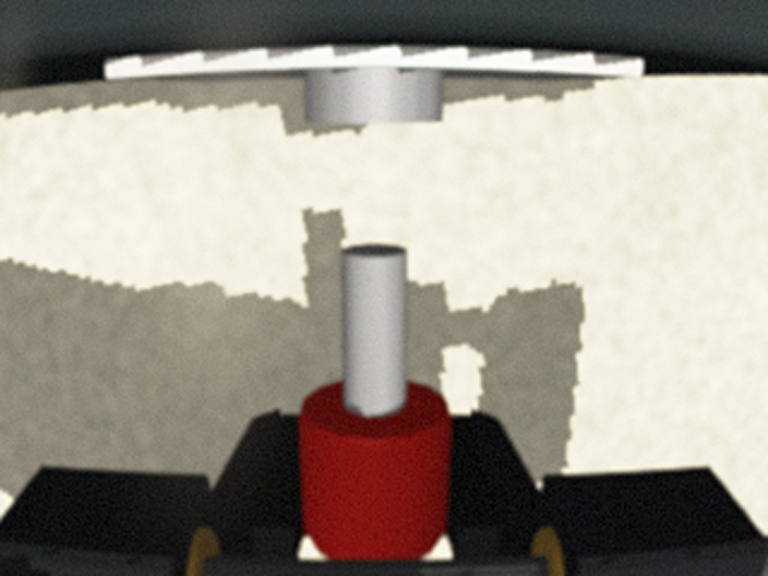

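The knob has travelled 40 mm and there is a 10 N reaction at the end stop, so it is fully out. Now I'll push it home.

>>> play_rows(deltas=[[[1,0,0,0,0,0,0],[1,0,-0.035,0,0,0,0],[1,0,-0.07,0,0,0,0],[1,0,-0.105,0,0,0,0],[1,0,-0.135,0,0,0,0]]])

```text
clock: 7.65
tool_pos: [0.5639, 0.0941, 0.0403]
eef_rot: [0.77, 0.638, -0.001, 0.0]
contact_force: [13.8, -1.9, -14.2]
opening: 0.318
```

>>> play_rows(deltas=[[[1,0,-0.008,0,0,0,0],[1,0,-0.012,0,0,0,0],[1,0,-0.012,0,0,0,0]]])

```text
clock: 8.02
tool_pos: [0.5642, 0.0942, 0.0403]
eef_rot: [0.77, 0.638, 0.002, 0.002]
contact_force: [10.2, -0.7, -10.4]
opening: 0.319
```

```bash
python3 -c "
from h import *
show()
im=vision.snapshot('wrist')
zoom(im,100,100,420,340,2.4,'pics/w8.png')"
```

```text
t 8.03 p [0.5642 0.0942 0.0403] yaw -10.7 pitch 0.3 roll -0.0 F [ 10.2  -0.7 -10.4] op 0.319 q [ 0.13  0.97 -0.67  1.84  0.95  0.68  0.27]
```

View pics/w8.png

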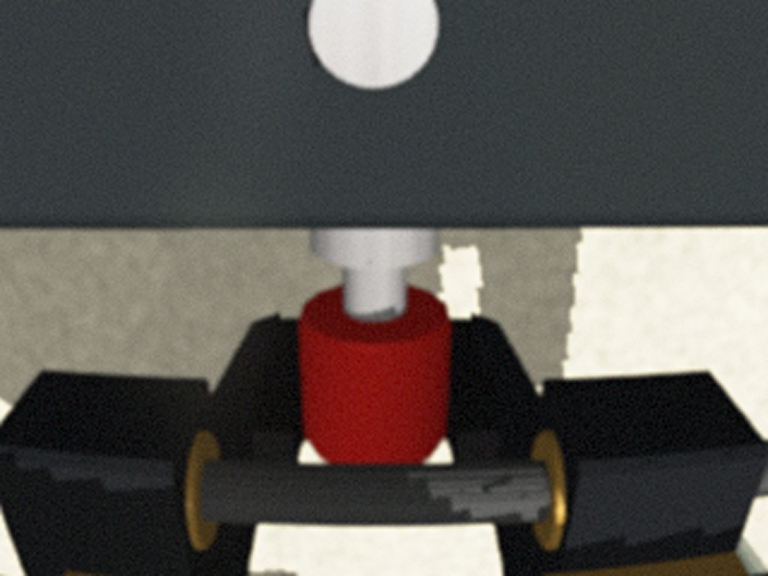

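The knob is home: TCP back at its start position with a 10 N reaction. I'll release it, rise, and head for the rod.

>>> play_rows(deltas=[[[-0.4,0,0.012,0,0,0,0],[-0.4,0,0.012,0,0,0,0],[-0.4,0,0.012,0,0,0,0],[-0.4,0,0.012,-0.1,0,0,0],[-0.4,0,0.012,-0.3,0,0,0]]])

```text
clock: 8.7
tool_pos: [0.5651, 0.0929, 0.1294]
eef_rot: [0.77, 0.638, -0.001, 0.001]
contact_force: [1.6, -0.4, 0.9]
opening: 0.702
```

```bash
python3 -c "
from h import *
show(); plan((.55,-.16,.24),0)"
```

```text
t 8.7 p [0.5651 0.0929 0.1294] yaw -10.7 pitch 0.0 roll -0.2 F [ 1.6 -0.4  0.9] op 0.702 q [ 0.19  0.85 -0.78  1.79  0.79  0.84  0.41]
row [-0.839, 0.1069, -0.3661, 0.0002, 0.001, -0.0593] mm 276 deg 10.7
```

>>> play_rows(deltas=[[[-0.4,-0.1,0.02,-0.2,0,0,0],[-0.4,-0.839,0.107,-0.366,0,0,-0.059],[-0.4,-0.839,0.107,-0.366,0,0,-0.059],[-0.4,-0.839,0.107,-0.366,0,0,-0.059],[-0.4,-0.839,0.107,-0.366,0,0,-0.059]]])

```text
clock: 9.32
tool_pos: [0.549, -0.1631, 0.2404]
eef_rot: [0.708, 0.706, -0.002, 0.001]
contact_force: [0.6, 0.3, -0.4]
opening: 0.699
```

>>> play_rows(deltas=[[[-0.4,0,0,0,0,0,0],[-0.4,0,0,0,0,0,0]]])

```text
clock: 9.57
tool_pos: [0.5485, -0.1619, 0.2404]
eef_rot: [0.708, 0.706, -0.001, 0.001]
contact_force: [-0.1, 0.5, -0.1]
opening: 0.7
```

```bash
python3 -c "
from h import *
import pickle
show()
m=vision.camera_model('wrist');im=vision.snapshot('wrist')
pickle.dump((m,im),open('m9.pkl','wb'))
zoom(im,0,0,512,384,1.55,'pics/w9.png'); show()"
```

```text
t 9.57 p [ 0.5485 -0.1619  0.2404] yaw -0.1 pitch -0.0 roll -0.2 F [-0.1  0.5 -0.1] op 0.7 q [ 0.73  0.74 -0.97  1.68  0.68  1.09  1.12]
t 9.62 p [ 0.5487 -0.1611  0.2404] yaw -0.0 pitch -0.0 roll -0.2 F [-0.2  0.2  0.7] op 0.698 q [ 0.73  0.74 -0.97  1.68  0.68  1.09  1.12]
```

View pics/w9.png

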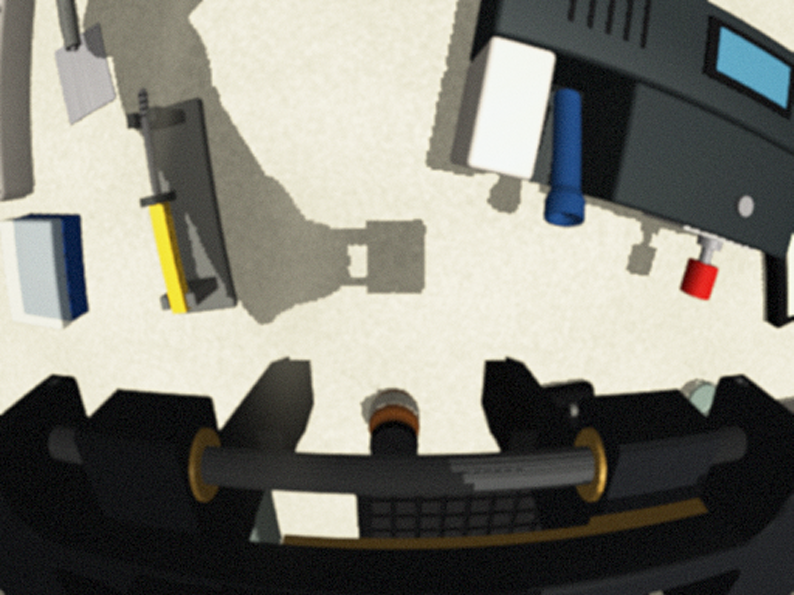

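```bash
cat > rodm.py <<'E'
from h import *
import pickle
def rod():
    show()
    m=vision.camera_model('wrist');im=vision.snapshot('wrist')
    pickle.dump((m,im),open('mr.pkl','wb'))
    h=cv2.cvtColor(im,cv2.COLOR_RGB2HSV)
    mk=((h[...,0]>20)&(h[...,0]<35)&(h[...,1]>170)&(h[...,2]>90)).astype(np.uint8)
    k,l,st,c=cv2.connectedComponentsWithStats(mk); i=1+np.argmax(st[1:,4]); print(st[i],c[i])
    v,u=np.nonzero(l==i)
    P=np.array([plane('wrist',q,.067,m)[:2] for q in zip(u,v)])
    mu=P.mean(0); w,V=np.linalg.eigh(np.cov((P-mu).T)); d=V[:,1]*np.sign(V[0,1]); t=(P-mu)@d; n=(P-mu)@V[:,0]
    mid=mu+d*(t.min()+t.max())/2
    print('yaw',np.degrees(np.arctan2(d[1],d[0])),'len',np.ptp(t),'wid',np.ptp(n),'ends',mu+d*t.min(),mu+d*t.max())
    o=mid-d*.055; print('mid',mid,'origin',o,'grip',o+d*.045)
    return im
if __name__=='__main__':
    im=rod(); zoom(im,0,0,512,384,1.5,'pics/rod.png'); show()
E
python3 rodm.py; python3 -c "
from h import *
plan((.545,-.33,.22),8.4)"
```

```text
t 9.62 p [ 0.5487 -0.1611  0.2404] yaw -0.0 pitch -0.0 roll -0.2 F [-0.2  0.2  0.7] op 0.698 q [ 0.73  0.74 -0.97  1.68  0.68  1.09  1.12]
[ 97 131  24  70 818] [108.54400978 165.21638142]
yaw 5.604758917746453 len 0.09226585030102036 wid 0.02050340496402706 ends [ 0.49976093 -0.3535195 ] [ 0.59158569 -0.34450831]
mid [ 0.54567331 -0.3490139 ] origin [ 0.49093625 -0.35438551] grip [ 0.53572112 -0.34999056]
t 9.68 p [ 0.5489 -0.1608  0.2404] yaw 0.0 pitch -0.0 roll -0.2 F [-0.2  0.8 -0.4] op 0.699 q [ 0.73  0.74 -0.97  1.68  0.68  1.09  1.12]
row [-0.5637, -0.0131, 0.0698, -0.0003, 0.001, -0.0465] mm 170 deg 8.4
```

```bash
python3 -c "
from h import *
plan((.540,-.350,.16),7)"
```

```text
row [-0.6297, -0.0297, 0.2701, -0.0003, 0.001, -0.0387] mm 206 deg 7.0
```

>>> play_rows(deltas=[[[-0.4,-0.63,-0.03,0.27,0,0.001,-0.039],[-0.4,-0.63,-0.03,0.27,0,0.001,-0.039],[-0.4,-0.63,-0.03,0.27,0,0.001,-0.039],[-0.4,-0.63,-0.03,0.27,0,0.001,-0.039],[-0.4,-0.63,-0.03,0.27,0,0.001,-0.039]]])

```text
clock: 10.3
tool_pos: [0.5402, -0.3488, 0.1594]
eef_rot: [0.662, 0.749, 0.0, -0.001]
contact_force: [0.2, 0.4, 0.6]
opening: 0.698
```

```bash
python3 rodm.py
```

```text
t 10.3 p [ 0.5402 -0.3488  0.1594] yaw 7.1 pitch -0.1 roll 0.1 F [0.2 0.4 0.6] op 0.698 q [ 0.96  0.94 -0.94  1.54  0.82  1.09  1.52]
[ 242  144   17   94 1400] [250.125      189.48071429]
yaw 6.710217095808224 len 0.08990940065944628 wid 0.014998814871988612 ends [ 0.50209649 -0.35828927] [ 0.59139    -0.34778355]
mid [ 0.54674325 -0.35303641] origin [ 0.49212    -0.35946305] grip [ 0.53681175 -0.35420489]
t 10.35 p [ 0.541  -0.3472  0.1605] yaw 7.2 pitch 0.0 roll 0.1 F [0.5 0.4 0.1] op 0.704 q [ 0.96  0.94 -0.94  1.54  0.82  1.09  1.52]
```

View pics/rod.png

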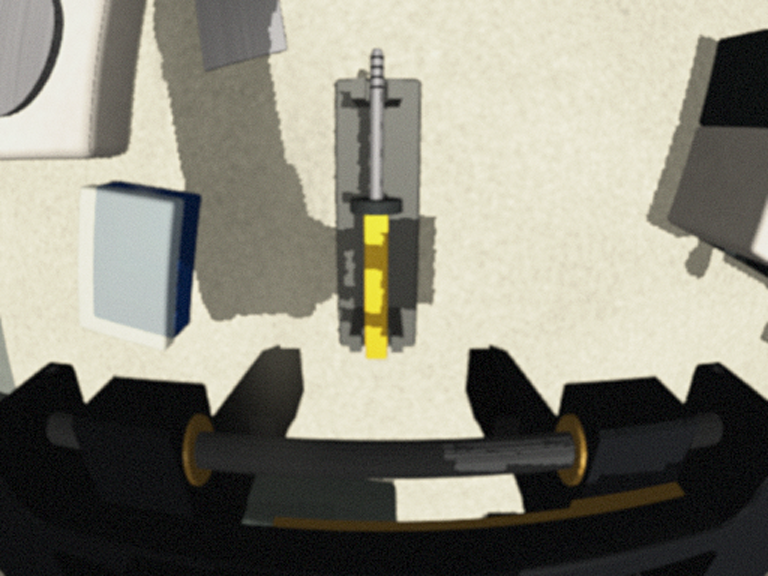

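```bash
python3 -c "
from h import *
plan((.541,-.354,.025),6.8)"
```

```text
row [-0.0233, -0.0032, 0.4516, 0.0002, -0.0006, 0.0024] mm 136 deg 0.4
```

>>> play_rows(deltas=[[[-0.4,-0.023,-0.003,0.15,0,0,0.002],[-0.4,-0.023,-0.003,0.3,0,0,0.002],[-0.4,-0.023,-0.003,0.34,0,0,0.002],[-0.4,-0.023,-0.003,0.34,0,0,0.002]]])

```text
clock: 10.85
tool_pos: [0.5423, -0.352, 0.0595]
eef_rot: [0.662, 0.749, 0.002, -0.0]
contact_force: [0.8, -0.5, 0.8]
opening: 0.701
```

```bash
python3 -c "
from h import *
show(); plan((.541,-.354,.025),6.8)
im=vision.snapshot('wrist')
zoom(im,100,60,420,300,2.4,'pics/w10.png')"
```

```text
t 10.85 p [ 0.5423 -0.352   0.0595] yaw 7.0 pitch 0.1 roll 0.2 F [ 0.8 -0.5  0.8] op 0.701 q [ 0.93  1.06 -0.86  1.59  0.94  0.95  1.44]
row [-0.0065, -0.0053, 0.1149, 0.0006, -0.0009, 0.0013] mm 35 deg 0.3
```

View pics/w10.png

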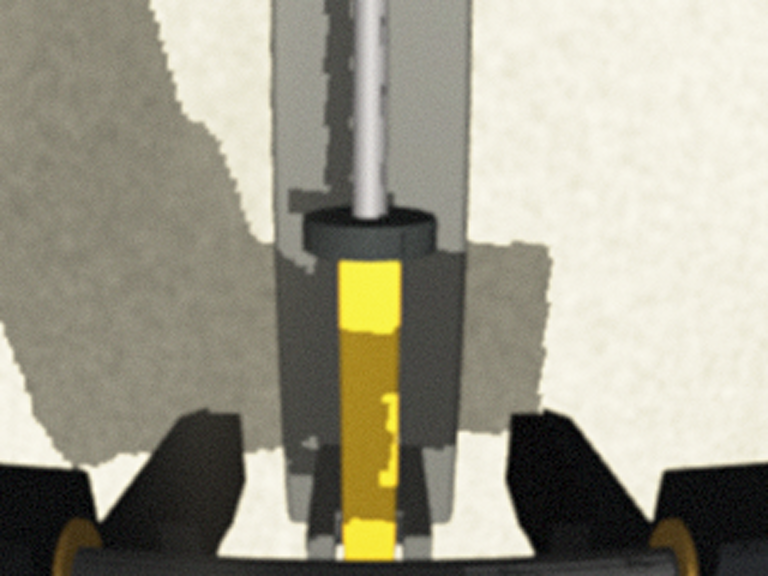

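The fingers straddle the handle evenly (handle col 370, gap centre 375), so I'll descend and close.

>>> play_rows(deltas=[[[-0.4,-0.007,-0.003,0.06,0,0,0],[-0.4,-0.007,-0.003,0.115,0,0,0],[0.2,-0.007,-0.003,0.115,0,0,0],[1,-0.007,-0.003,0.115,0,0,0],[1,-0.007,-0.003,0.115,0,0,0]]], force=45)

```text
clock: 11.52
tool_pos: [0.5427, -0.3548, 0.0264]
eef_rot: [0.663, 0.749, 0.002, 0.001]
contact_force: [-0.1, -0.4, 0.3]
opening: 0.385
```

>>> play_rows(deltas=[[[1,0,0,0,0,0,0],[1,0,0,0,0,0,0],[1,0,0,0,0,0,0],[1,0,0,0,0,0,0]]])

```text
clock: 12.02
tool_pos: [0.5429, -0.3548, 0.0267]
eef_rot: [0.663, 0.749, 0.002, 0.001]
contact_force: [0.1, 0.5, 3.5]
opening: 0.156
```

```bash
python3 -c "
from h import *
show()
im=vision.snapshot('wrist')
zoom(im,100,60,420,300,2.4,'pics/w11.png')"
```

```text
t 12.03 p [ 0.5429 -0.3548  0.0267] yaw 7.0 pitch 0.3 roll 0.1 F [0.1 0.5 3.5] op 0.156 q [ 0.92  1.1  -0.83  1.59  0.98  0.91  1.41]
```

View pics/w11.png

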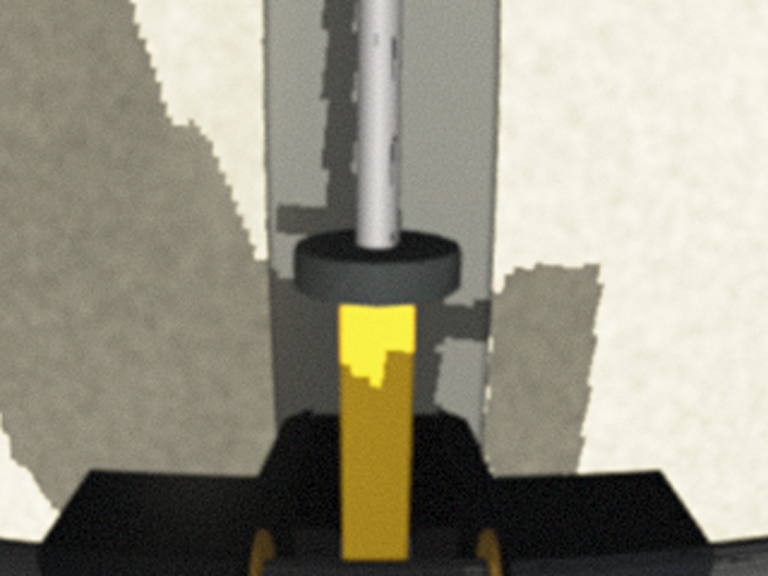

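>>> play_rows(deltas=[[[1,0,0,-0.05,0,0,0],[1,0,0,-0.15,0,0,0],[1,0,0,-0.35,0,0,0],[1,0,0,-0.6,0,0,0],[1,0,0,-0.65,0,0,0]]])

```text
clock: 12.7
tool_pos: [0.5437, -0.3549, 0.2267]
eef_rot: [0.663, 0.749, 0.003, 0.004]
contact_force: [-0.2, -0.2, -1.1]
opening: 0.153
```

```bash
python3 -c "
from h import *
show(); plan((.68,-.13,.25),-10.5)
im=vision.snapshot('wrist'); cv2.imwrite('pics/w12.png',cv2.resize(im[:,:,::-1],None,fx=1.5,fy=1.5)); show()
im=vision.snapshot('side'); zoom(im,200,100,400,250,4,'pics/sd12.png')"
```

```text
t 12.7 p [ 0.5437 -0.3549  0.2267] yaw 7.0 pitch 0.6 roll -0.1 F [-0.2 -0.2 -1.1] op 0.153 q [ 0.98  0.87 -0.98  1.47  0.75  1.2   1.59]
row [0.6886, 0.543, -0.0732, 0.0032, -0.0001, 0.0973] mm 264 deg 17.5
t 12.75 p [ 0.5449 -0.3552  0.2291] yaw 7.0 pitch 0.7 roll -0.2 F [0.8 0.4 1.3] op 0.153 q [ 0.98  0.87 -0.98  1.46  0.75  1.2   1.59]
```

View pics/w12.png

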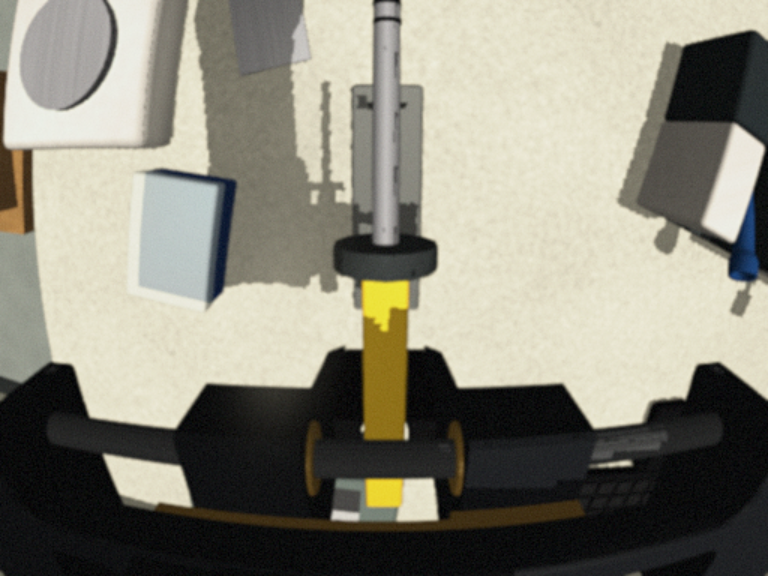

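View pics/sd12.png

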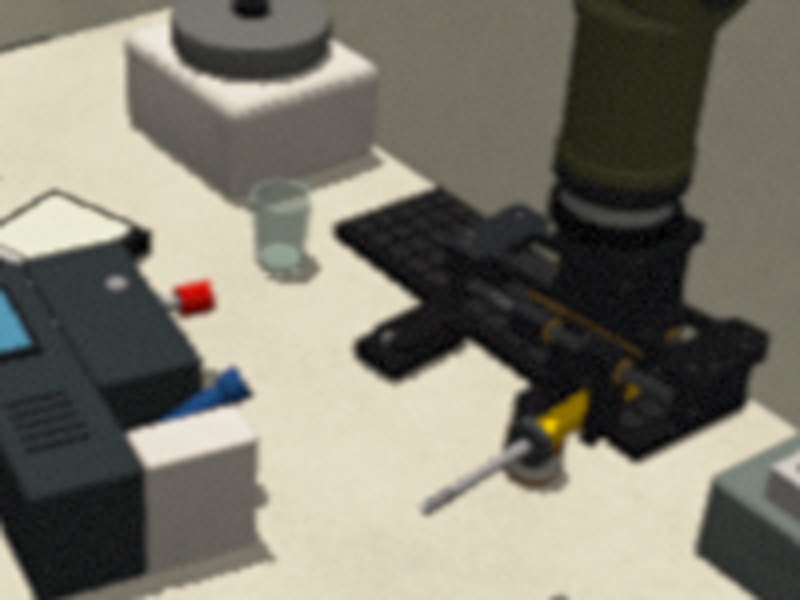

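```bash
python3 -c "
from h import *
s=get_state(); T=R.from_quat(s['eef_rot']).as_matrix(); m=vision.camera_model('wrist')
pr=lambda d: (proj('wrist',s['tool_pos']+T@np.array(d),m)*1.5).round(1)
for s0 in (.045,.05,.055):
  for z in (-.033,-.038):
    print(s0,z,'org',pr((0,-s0,z)),'collar L/R',pr((-.016,-s0,z)),pr((.016,-s0,z)),'tip',pr((0,-s0-.09,z)),'coltop',pr((0,-s0+.0,z-.016)),pr((0,-s0+.008,z-.016)),'end',pr((0,-s0+.102,z-.007)))
im=vision.snapshot('wrist'); np.save('wc.npy',im); zoom(im,190,0,320,200,4,'pics/w13.png')
"
```

```text
0.045 -0.033 org [383.7 258.7] collar L/R [331.7 258.8] [435.8 258.8] tip [383.6 -31.9] coltop [383.7 273.2] [383.8 301. ] end [383.9 515.5]
0.045 -0.038 org [383.7 262.9] collar L/R [329.8 263. ] [437.6 262.9] tip [383.6 -38.2] coltop [383.7 278.5] [383.8 307.3] end [383.9 524.5]
0.05 -0.033 org [383.7 242.7] collar L/R [331.2 243. ] [436.2 242.9] tip [383.6 -46. ] coltop [383.7 255.3] [383.7 283.8] end [383.9 507.1]
0.05 -0.038 org [383.7 246.3] collar L/R [329.2 246.6] [438.2 246.5] tip [383.6 -52.6] coltop [383.7 260. ] [383.8 289.5] end [383.9 516.2]
0.055 -0.033 org [383.7 226.5] collar L/R [330.7 226.8] [436.7 226.8] tip [383.6 -59.6] coltop [383.7 237.1] [383.7 266.1] end [383.9 498.4]
0.055 -0.038 org [383.7 229.5] collar L/R [328.7 229.9] [438.7 229.8] tip [383.6 -66.6] coltop [383.7 241. ] [383.7 271.2] end [383.9 507.5]
```

View pics/w13.png

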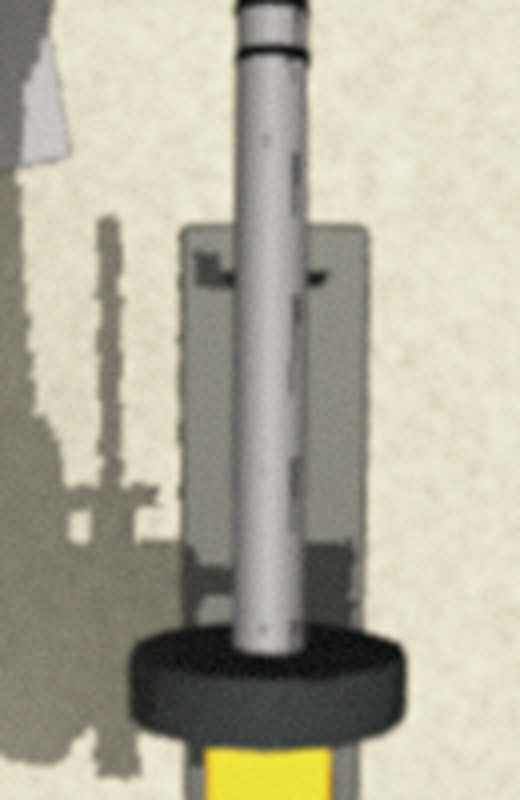

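```bash
cat >> h.py <<'E'
O=np.array([.5106,-.0483,.105]); YAW=-10.6; PIT=28.; OFF=np.array([0,.05,.033])
def pre(d,dy=0,dz=0,yaw=None,pit=None):
    T=Rt(yaw or YAW,pit or PIT); return O+d*Rt(YAW,PIT)[:,1]+dy*T[:,0]+dz*-Rt(YAW,PIT)[:,2]+T@OFF
def rodpose():
    s=get_state(); T=R.from_quat(s['eef_rot']).as_matrix(); o=s['tool_pos']-T@OFF
    B=Rt(YAW,PIT); e=B.T@(o-O); a=np.degrees(np.arccos(np.clip(T[:,1]@B[:,1],-1,1)))
    tip=B.T@(o-.09*T[:,1]-O)
    print('rod org in port: x %.1f y %.1f z %.1f mm; tip x %.1f y %.1f z %.1f; ang %.1f'%(*(e[[1,0,2]]*[1e3,1e3,-1e3]),*(tip[[1,0,2]]*[1e3,1e3,-1e3]),a))
E
python3 -c "
from h import *
show(); p=pre(.15); print(p); plan(p+[0,0,.05],-10.6,14)"
```

```text
t 12.85 p [ 0.5427 -0.3553  0.2235] yaw 7.0 pitch 0.4 roll -0.0 F [ 0.2  0.1 -1.7] op 0.15 q [ 0.98  0.87 -0.98  1.47  0.75  1.2   1.59]
[ 0.69940427 -0.08363376  0.16975704]
row [0.8353, 0.6283, 0.0163, -0.0749, -0.0121, 0.0971] mm 314 deg 22.2
```

>>> play_rows(deltas=[[[1,0.2,0.15,-0.05,0,0,0],[1,0.835,0.628,-0.05,-0.075,-0.012,0.097],[1,0.835,0.628,-0.05,-0.075,-0.012,0.097],[1,0.835,0.628,0.016,-0.075,-0.012,0.097],[1,0.835,0.628,0.016,-0.075,-0.012,0.097]]])

```text
clock: 13.48
tool_pos: [0.6926, -0.0927, 0.2189]
eef_rot: [0.764, 0.634, 0.076, 0.093]
contact_force: [0.1, -0.2, -0.4]
opening: 0.153
```

```bash
python3 -c "
from h import *
show(); rodpose(); p=pre(.14); print(p); plan(p,-10.6,28)"
```

```text
t 13.47 p [ 0.6926 -0.0927  0.2189] yaw -10.6 pitch 13.8 roll -0.1 F [ 0.1 -0.2 -0.4] op 0.153 q [ 0.48  0.8  -0.82  1.59  0.85  0.88  0.74]
rod org in port: x 178.3 y -10.2 z 57.0 mm; tip x 91.0 y -10.2 z 79.1; ang 14.2
[ 0.69072546 -0.08200956  0.16506233]
row [0.0344, -0.0552, 0.1712, -0.0788, 0.0006, 0.0003] mm 55 deg 14.2
```

>>> play_rows(deltas=[[[1,0.034,-0.055,0.1,-0.079,0,0],[1,0.034,-0.055,0.171,-0.079,0,0],[1,0.034,-0.055,0.171,-0.079,0,0],[1,0.034,-0.055,0.171,-0.079,0,0]]])

```text
clock: 13.98
tool_pos: [0.6872, -0.0819, 0.1616]
eef_rot: [0.746, 0.622, 0.151, 0.185]
contact_force: [0.7, 0.1, -0.2]
opening: 0.157
```

```bash
python3 -c "
from h import *
show(); rodpose()
m=vision.camera_model('wrist');im=vision.snapshot('wrist')
zoom(im,0,0,512,384,1.5,'pics/w14.png'); zoom(im,170,0,350,130,4.4,'pics/w14b.png')
im=vision.snapshot('side'); zoom(im,160,130,320,250,5,'pics/sd14.png')
im=vision.snapshot('scene'); zoom(im,200,160,320,250,6.6,'pics/sc14.png')
a=Rt(YAW,PIT); 
print('mouth pred',(proj('wrist',O,m)-[170,0])*4.4,(proj('side',O)-[160,130])*5,(proj('scene',O)-[200,160])*6.6)
s=get_state(); T=R.from_quat(s['eef_rot']).as_matrix(); t=s['tool_pos']-T@OFF-.09*T[:,1]
print('tip pred',(proj('wrist',t,m)-[170,0])*4.4,(proj('side',t)-[160,130])*5,(proj('scene',t)-[200,160])*6.6)
show()"
```

```text
t 13.97 p [ 0.6872 -0.0819  0.1616] yaw -10.3 pitch 27.6 roll -0.3 F [ 0.7  0.1 -0.2] op 0.157 q [ 0.32  0.76 -0.51  1.92  1.53  0.42 -0.02]
rod org in port: x 135.6 y -0.7 z -1.1 mm; tip x 45.6 y -1.1 z -0.4; ang 0.5
mouth pred [ 385.81827853 -458.72109414] [505.16073469 321.83118904] [275.15797916 274.97017732]
tip pred [379.64687643 -92.46550891] [572.45497767 275.37791294] [345.95504895 300.05082887]
t 14.12 p [ 0.6916 -0.0827  0.1653] yaw -10.6 pitch 28.1 roll -0.1 F [ 0.1  0.1 -0.8] op 0.151 q [ 0.32  0.75 -0.51  1.92  1.53  0.43 -0.02]
```

View pics/w14b.png

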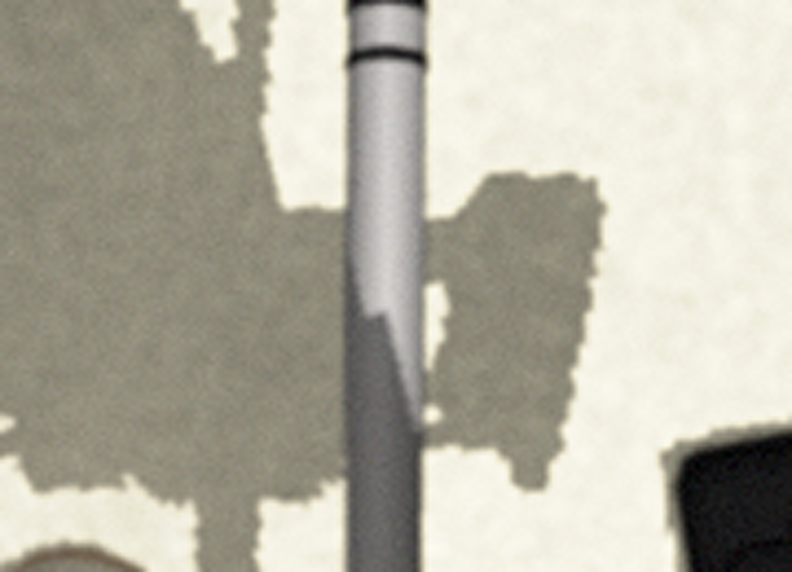

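View pics/sd14.png

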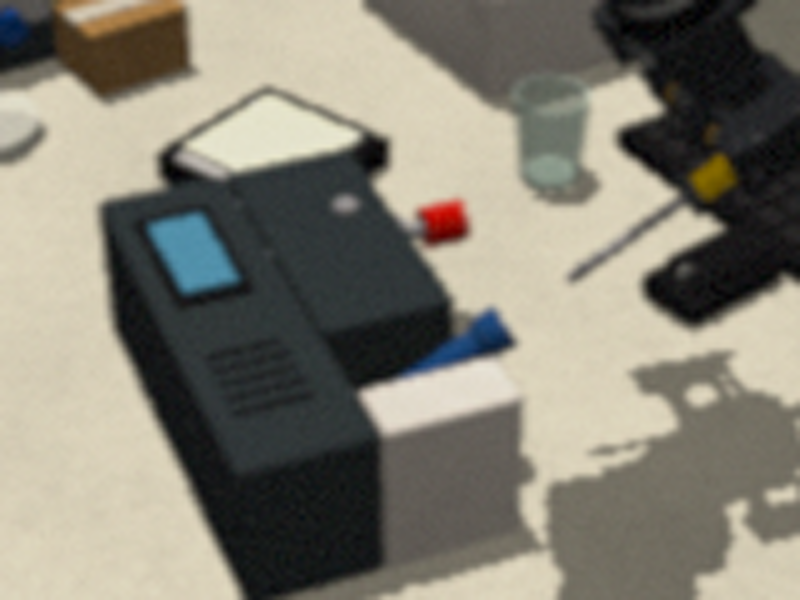

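View pics/sc14.png

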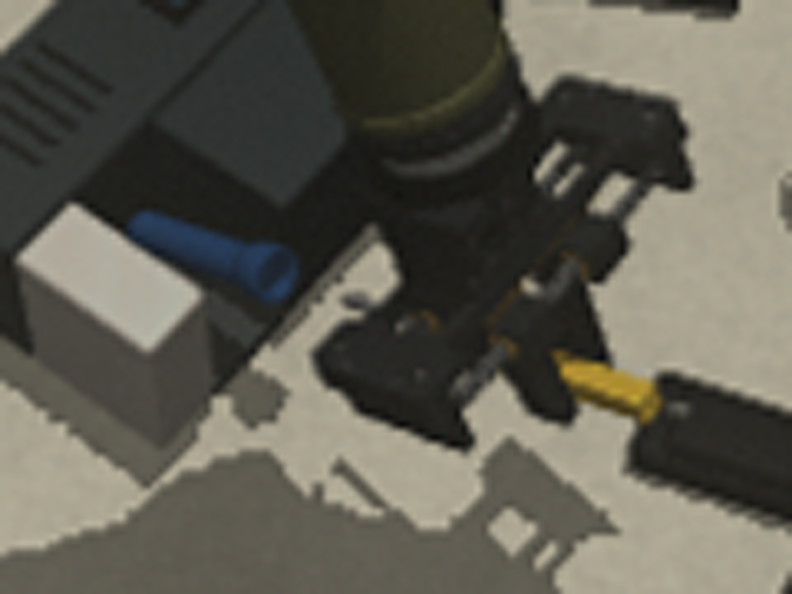

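In the side view the mouth rim is at about (500,328) and predicted (505,322), and the tip is at (572,278) and predicted (572,275). The scene view has the rim at (277,270) and predicted (275,275). All are within about 1 raw pixel, so I'll triangulate the mouth from all views.

```bash
python3 -c "
from h import *
import pickle
m,im=pickle.load(open('m9.pkl','rb'))
zoom(im,335,50,405,160,6,'pics/m9z.png')
print((proj('wrist',O,m)-[335,50])*6)
d=np.load('m1.npz')['im']; m1=pickle.load(open('m1.pkl','rb')); print((proj('wrist',O,m1)-[110,40])*4.4)
"
```

```text
[168.80415918 543.77578941]
[399.08795566 527.8565723 ]
```

View pics/m9z.png

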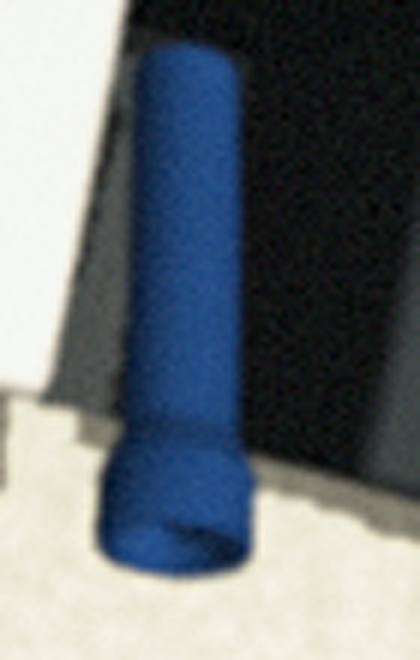

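```bash
sed -i 's/-.0483,.105/-.0475,.105/' h.py; python3 -c "
from h import *
show(); rodpose(); plan(pre(.07),-10.6,28)"
```

```text
t 14.12 p [ 0.6916 -0.0827  0.1653] yaw -10.6 pitch 28.1 roll -0.1 F [ 0.1  0.1 -0.8] op 0.151 q [ 0.32  0.75 -0.51  1.92  1.53  0.43 -0.02]
rod org in port: x 141.1 y -1.3 z -0.3 mm; tip x 51.1 y -1.3 z -0.4; ang 0.1
row [0.0045, -0.237, -0.0011, 0.0003, 0.0008, 0.0] mm 71 deg 0.1
```

>>> play_rows(deltas=[[[1,0.0045,-0.07,-0.001,0,0,0],[1,0.0045,-0.13,-0.001,0,0,0],[1,0.0045,-0.17,-0.001,0,0,0],[1,0.0045,-0.2,-0.001,0,0,0],[1,0.0045,-0.237,-0.001,0,0,0]]])

```text
clock: 14.75
tool_pos: [0.6315, -0.0706, 0.1331]
eef_rot: [0.747, 0.618, 0.155, 0.188]
contact_force: [-0.1, -0.6, -1.2]
opening: 0.155
```

```bash
python3 -c "
from h import *
show(); rodpose(); plan(pre(.03),-10.6,28)
m=vision.camera_model('wrist');im=vision.snapshot('wrist')
zoom(im,100,0,420,240,2.4,'pics/w15.png')
im=vision.snapshot('side'); zoom(im,220,150,320,225,8,'pics/sd15.png')
"
```

```text
t 14.75 p [ 0.6315 -0.0706  0.1331] yaw -10.7 pitch 28.2 roll -0.1 F [-0.1 -0.6 -1.2] op 0.155 q [ 0.35  0.78 -0.6   2.11  1.92  0.53 -0.45]
rod org in port: x 71.7 y -0.3 z -0.2 mm; tip x -18.3 y -0.1 z -0.5; ang 0.2
row [0.0014, -0.1394, -0.0005, 0.0011, 0.001, -0.0007] mm 42 deg 0.3
```

View pics/w15.png

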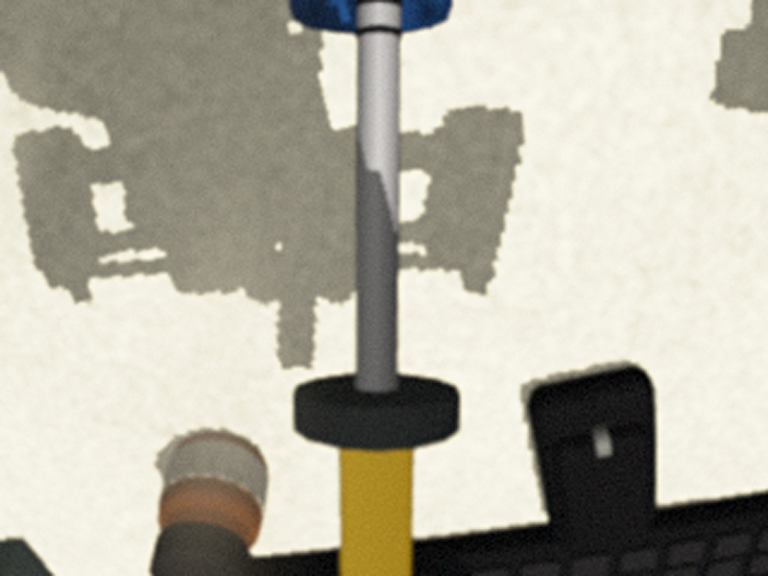

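View pics/sd15.png

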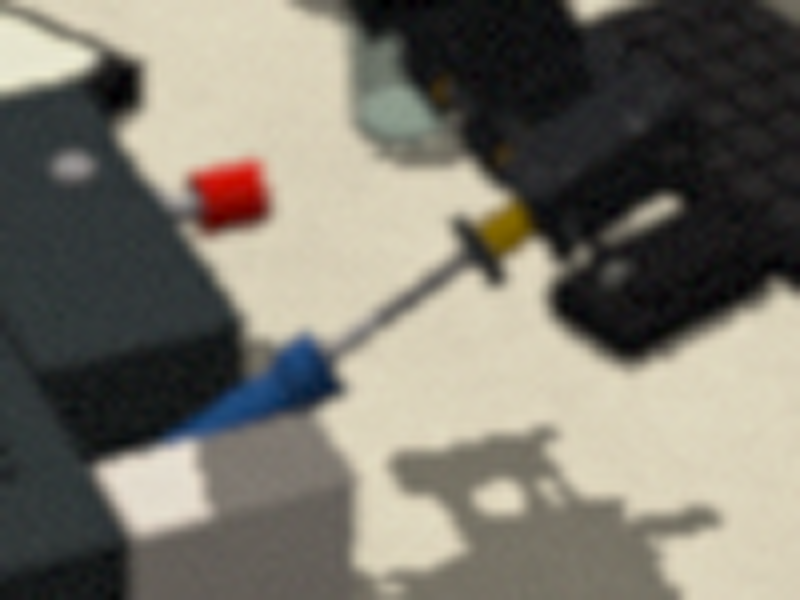

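The tip is inside the flare with no force. The rod column is 378 against rim centre 371, about 1.3 mm, so I'll nudge and go on.

>>> play_rows(deltas=[[[1,-0.003,-0.03,0,0,0,0],[1,-0.003,-0.06,0,0,0,0],[1,-0.003,-0.09,0,0,0,0],[1,-0.003,-0.12,0,0,0,0],[1,-0.003,-0.14,0,0,0,0]]])

```text
clock: 15.48
tool_pos: [0.5929, -0.0643, 0.112]
eef_rot: [0.747, 0.619, 0.154, 0.187]
contact_force: [0.1, 0.2, -0.0]
opening: 0.151
```

```bash
python3 -c "
from h import *
show(); rodpose(); 
im=vision.snapshot('wrist')
zoom(im,100,0,420,240,2.4,'pics/w16.png')
im=vision.snapshot('side'); zoom(im,220,150,320,225,8,'pics/sd16.png')
"
```

```text
t 15.47 p [ 0.5929 -0.0643  0.112 ] yaw -10.7 pitch 28.0 roll -0.1 F [ 0.1  0.2 -0. ] op 0.151 q [ 0.39  0.83 -0.68  2.23  2.07  0.65 -0.62]
rod org in port: x 27.4 y -1.2 z -0.2 mm; tip x -62.6 y -1.1 z -0.2; ang 0.1
```

View pics/w16.png

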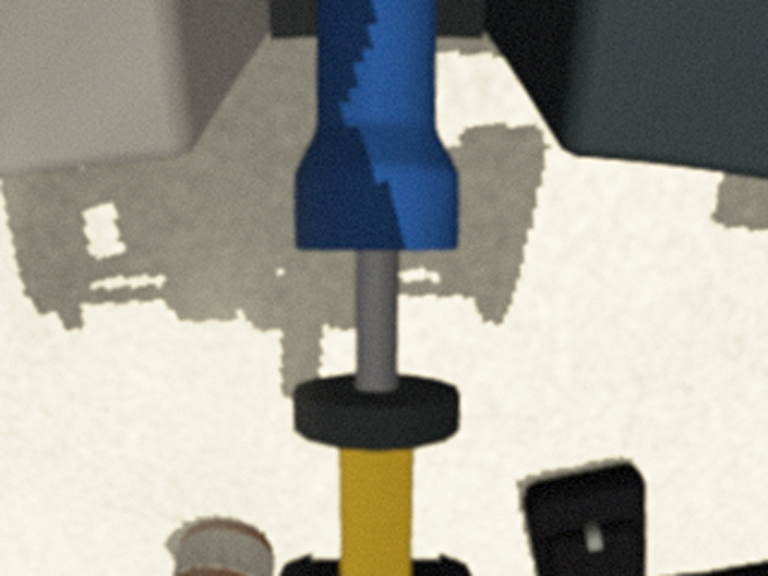

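View pics/sd16.png

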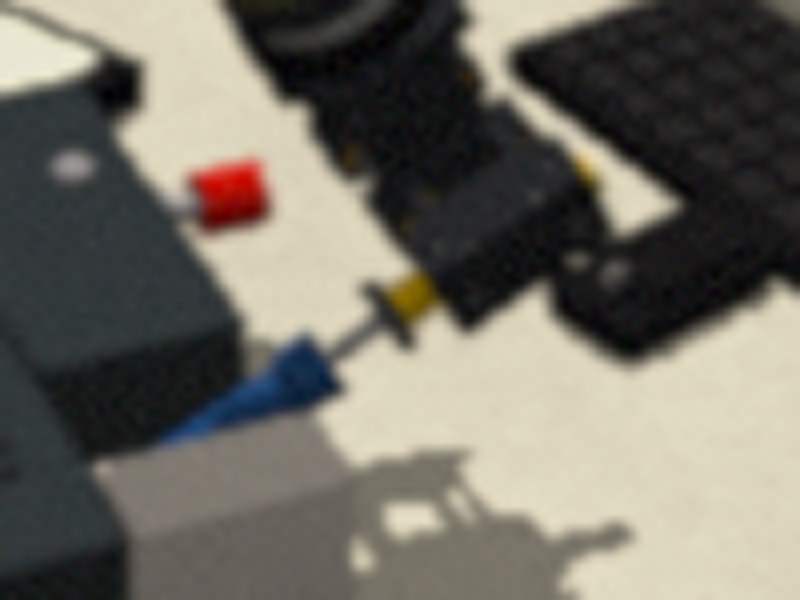

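The rod is centred (rim 296–458, rod 377) with zero force. I'll advance slowly.

>>> play_rows(deltas=[[[1,0,-0.025,0,0,0,0],[1,0,-0.045,0,0,0,0],[1,0,-0.06,0,0,0,0],[1,0,-0.07,0,0,0,0],[1,0,-0.075,0,0,0,0]]])

```text
clock: 16.2
tool_pos: [0.5729, -0.0605, 0.1011]
eef_rot: [0.747, 0.619, 0.153, 0.187]
contact_force: [0.6, 0.7, -0.9]
opening: 0.154
```

```bash
python3 -c "
from h import *
show(); rodpose(); 
im=vision.snapshot('wrist')
zoom(im,150,70,350,220,4,'pics/w17.png')
"
```

```text
t 16.2 p [ 0.5729 -0.0605  0.1011] yaw -10.6 pitch 27.9 roll -0.1 F [ 0.6  0.7 -0.9] op 0.154 q [ 0.39  0.86 -0.71  2.29  2.13  0.72 -0.69]
rod org in port: x 4.4 y -1.2 z -0.3 mm; tip x -85.6 y -1.2 z -0.2; ang 0.1
```

View pics/w17.png

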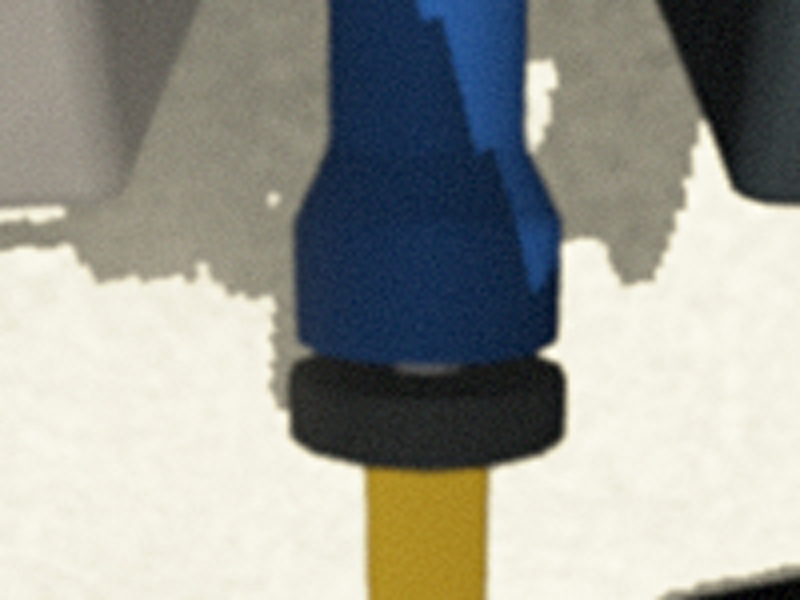

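>>> play_rows(deltas=[[[1,0,-0.006,0,0,0,0],[1,0,-0.01,0,0,0,0],[1,0,-0.013,0,0,0,0],[1,0,-0.016,0,0,0,0],[1,0,-0.018,0,0,0,0]]])

```text
clock: 16.88
tool_pos: [0.5706, -0.0599, 0.0999]
eef_rot: [0.747, 0.619, 0.155, 0.189]
contact_force: [5.6, -1.9, 4.5]
opening: 0.151
```

```bash
python3 -c "
from h import *
show(); rodpose(); 
im=vision.snapshot('wrist')
zoom(im,150,70,350,220,4,'pics/w18.png')
"
```

```text
t 16.88 p [ 0.5706 -0.0599  0.0999] yaw -10.7 pitch 28.2 roll -0.1 F [ 5.6 -1.9  4.5] op 0.151 q [ 0.39  0.86 -0.72  2.3   2.14  0.74 -0.71]
rod org in port: x 1.6 y -1.0 z -0.4 mm; tip x -88.4 y -0.9 z -0.8; ang 0.2
```

View pics/w18.png

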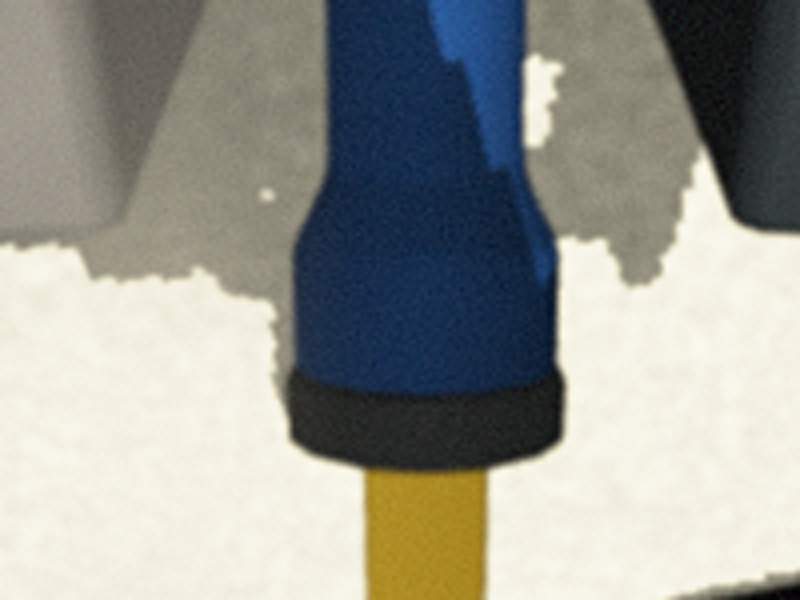

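The collar is flush on the rim with a reaction of about 7 N. I'll hold briefly with a touch more push, then draw it straight out.

>>> play_rows(deltas=[[[1,0,-0.008,0,0,0,0],[1,0,-0.013,0,0,0,0],[1,0,-0.013,0,0,0,0]]])

```text
clock: 17.3
tool_pos: [0.5707, -0.0599, 0.1001]
eef_rot: [0.746, 0.618, 0.157, 0.192]
contact_force: [6.9, -2.4, 7.3]
opening: 0.155
```

```bash
python3 -c "
from h import *
show(); rodpose(); plan(pre(.135,-.001),-10.6,28)
"
```

```text
t 17.3 p [ 0.5707 -0.0599  0.1001] yaw -10.7 pitch 28.7 roll -0.2 F [ 6.9 -2.4  7.3] op 0.155 q [ 0.39  0.87 -0.73  2.31  2.15  0.76 -0.72]
rod org in port: x 1.5 y -0.9 z -0.8 mm; tip x -88.5 y -0.8 z -1.8; ang 0.7
row [0.0013, 0.4436, 0.0048, 0.0038, 0.0014, -0.0005] mm 133 deg 0.7
```

>>> play_rows(deltas=[[[1,0.001,0.06,0.001,0.003,0.001,0],[1,0.001,0.15,0.002,0.004,0.001,0],[1,0.001,0.25,0.003,0.004,0.001,0],[1,0.001,0.35,0.004,0.004,0.001,0],[1,0.001,0.445,0.005,0.004,0.001,0]]])

```text
clock: 17.92
tool_pos: [0.6855, -0.0812, 0.162]
eef_rot: [0.748, 0.619, 0.153, 0.185]
contact_force: [-0.5, 0.1, -1.4]
opening: 0.153
```

```bash
python3 -c "
from h import *
show(); rodpose(); plan(pre(.145,-.001)+[0,0,.05],-10.6,14)
im=vision.snapshot('wrist'); zoom(im,100,0,420,240,2.4,'pics/w19.png')
im=vision.snapshot('side'); zoom(im,160,130,320,250,5,'pics/sd19.png')
"
```

```text
t 17.93 p [ 0.6855 -0.0812  0.162 ] yaw -10.7 pitch 27.8 roll 0.0 F [-0.5  0.1 -1.4] op 0.153 q [ 0.27  0.74 -0.43  1.93  1.55  0.36 -0.05]
rod org in port: x 134.2 y -0.9 z -0.1 mm; tip x 44.2 y -0.7 z 0.3; ang 0.3
row [0.0001, 0.1142, -0.1486, 0.0765, -0.0001, -0.0006] mm 56 deg 13.8
```

View pics/w19.png

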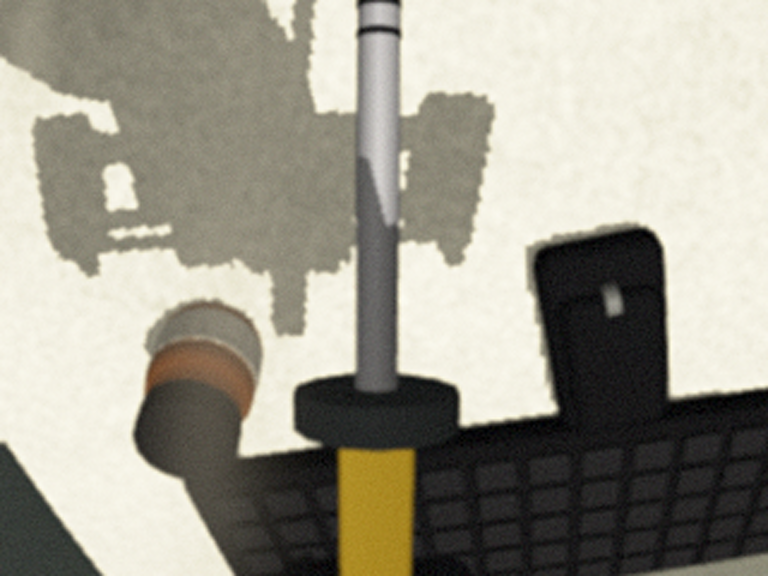

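View pics/sd19.png

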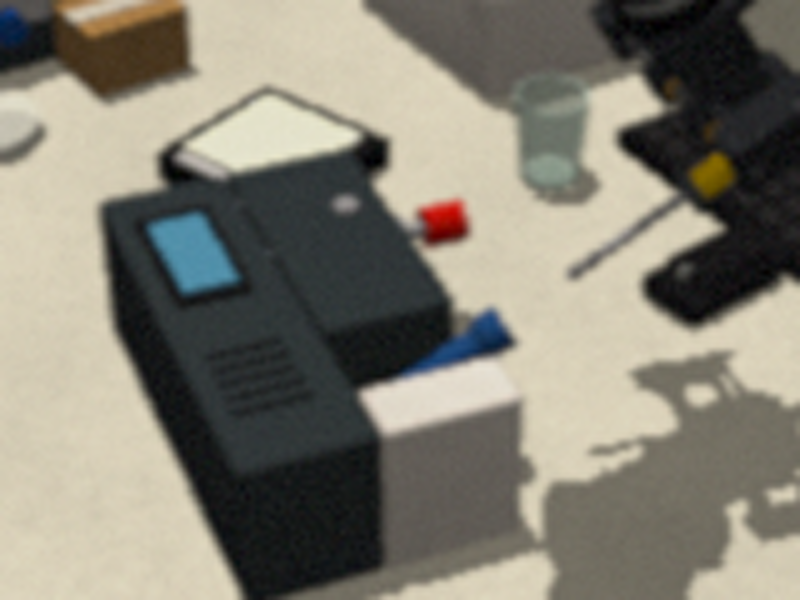

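The rod is fully out (tip about 44 mm beyond the mouth), and the knob is still home. Before planning the last move I'll check for obstacles near the reader.

```bash
python3 -c "
from h import *
for uv,z in [((345,176),0),((352,125),.1),((345,150),.1),((395,187),0)]: print(uv,z,plane('scene',uv,z).round(3))
show(); plan((.70,.0,.25),-8,0)
"
```

```text
(345, 176) 0 [0.771 0.282 0.   ]
(352, 125) 0.1 [0.72 0.44 0.1 ]
(345, 150) 0.1 [0.738 0.315 0.1  ]
(395, 187) 0 [0.953 0.32  0.   ]
t 18.02 p [ 0.6884 -0.0814  0.1641] yaw -10.8 pitch 28.1 roll 0.1 F [ 0.  -0.4 -0.9] op 0.153 q [ 0.27  0.74 -0.43  1.93  1.55  0.36 -0.06]
row [0.274, 0.1234, -0.2583, 0.1562, 0.0034, -0.0153] mm 119 deg 28.3
```

The centrifuge's near corner is at about (.77,.28), so I'll bring the rod in with the handle toward −y (yaw −60°) to keep clear of it.

>>> play_rows(deltas=[[[1,0.05,0.06,-0.06,0.04,0,0],[1,0.274,0.123,-0.258,0.156,0.003,-0.015],[1,0.274,0.123,-0.258,0.156,0.003,-0.015],[1,0.274,0.123,-0.258,0.156,0.003,-0.015],[1,0.274,0.123,-0.258,0.156,0.003,-0.015]]])

```text
clock: 18.65
tool_pos: [0.6992, 0.0046, 0.2512]
eef_rot: [0.754, 0.657, 0.0, -0.002]
contact_force: [0.9, -1.1, -1.6]
opening: 0.152
```

```bash
python3 -c "
from h import *
show(); plan((.62,.19,.22),-55,0)
"
```

```text
t 18.65 p [0.6992 0.0046 0.2512] yaw -7.8 pitch -0.1 roll 0.2 F [ 0.9 -1.1 -1.6] op 0.152 q [ 0.25  0.84 -0.71  1.25  0.54  1.24  0.97]
row [0.5762, -0.3451, 0.1067, -0.0011, -0.0006, 0.2622] mm 204 deg 47.2
```

>>> play_rows(deltas=[[[1,0.2,-0.12,0,0,0,0.055],[1,0.35,-0.21,0.05,0,0,0.11],[1,0.5,-0.3,0.1,0,0,0.165],[1,0.576,-0.345,0.107,0,0,0.22],[1,0.576,-0.345,0.107,0,0,0.262]]])

```text
clock: 19.27
tool_pos: [0.6155, 0.1926, 0.2176]
eef_rot: [0.953, 0.301, -0.004, -0.002]
contact_force: [0.4, -0.4, 0.0]
opening: 0.156
```

```bash
cat >> h.py <<'E'
C=np.array([.5530,.3245,.03])
def fin(h,yaw): return C+[0,0,h]-Rt(yaw)@np.array([0,-.14,-.033])
def tip():
    s=get_state(); T=R.from_quat(s['eef_rot']).as_matrix(); return s['tool_pos']-T@OFF-.09*T[:,1]
E
python3 -c "
from h import *
show(); print(tip(),fin(.075,-60)); plan(fin(.10,-60),-60,0)
"
```

```text
t 19.27 p [0.6155 0.1926 0.2176] yaw -54.9 pitch -0.3 roll -0.3 F [ 0.4 -0.4  0. ] op 0.156 q [-0.12  0.75 -0.48  1.49  0.38  1.   -0.09]
[0.53527163 0.30705839 0.25145557] [0.623      0.20325644 0.072     ]
row [0.0433, -0.0124, 0.402, -0.0018, 0.0019, 0.0283] mm 121 deg 5.1
```

>>> play_rows(deltas=[[[1,0.043,-0.012,0.1,-0.002,0.002,0.028],[1,0.043,-0.012,0.2,-0.002,0.002,0.028],[1,0.043,-0.012,0.3,-0.002,0.002,0.028],[1,0.043,-0.012,0.4,-0.002,0.002,0.028],[1,0.043,-0.012,0.4,-0.002,0.002,0.028]]])

```text
clock: 19.9
tool_pos: [0.6187, 0.2011, 0.0938]
eef_rot: [0.966, 0.259, -0.005, 0.001]
contact_force: [0.1, 0.1, -1.3]
opening: 0.154
```

```bash
cat > chk.py <<'E'
from h import *
import sys; n=sys.argv[1]
show(); print('tip',tip()); plan(fin(.075,-60),-60,0)
m=vision.camera_model('wrist'); t=tip(); im=vision.snapshot('wrist'); zoom(im,0,0,512,384,1.5,f'pics/w{n}.png')
for cam,b,k in (('scene',(240,110,350,200),7),('side',(170,110,300,210),6)):
    im=vision.snapshot(cam); zoom(im,*b,k,f'pics/{cam}{n}.png')
    print(cam,'tip',(proj(cam,t)-b[:2])*k,'tile',(proj(cam,C)-b[:2])*k,'tip-shadow pt',(proj(cam,[t[0],t[1],.03])-b[:2])*k)
print('wrist tip',proj('wrist',t,m)*1.5,'tile',proj('wrist',C,m)*1.5)
E
python3 chk.py 20
```

```text
t 19.9 p [0.6187 0.2011 0.0938] yaw -59.9 pitch 0.0 roll -0.6 F [ 0.1  0.1 -1.3] op 0.154 q [-0.18  0.9  -0.4   1.56  0.45  0.77 -0.24]
tip [0.54880782 0.32240305 0.12672917]
row [0.0168, 0.0009, 0.0724, 0.0001, 0.0031, 0.0004] mm 22 deg 0.6
scene tip [409.55650243 107.35833835] tile [400.80038618 225.35832597] tip-shadow pt [392.33121407 225.2651176 ]
side tip [257.57516704 153.4101306 ] tile [268.91288912 282.71711569] tip-shadow pt [264.81267735 286.0655934 ]
wrist tip [380.37324352 -43.77473995] tile [392.93086158  32.9477931 ]
```

View pics/w20.png

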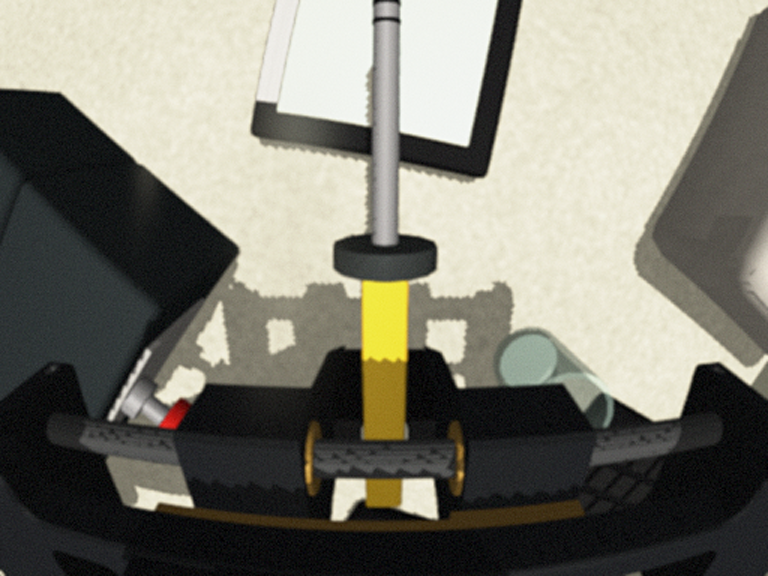

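View pics/scene20.png

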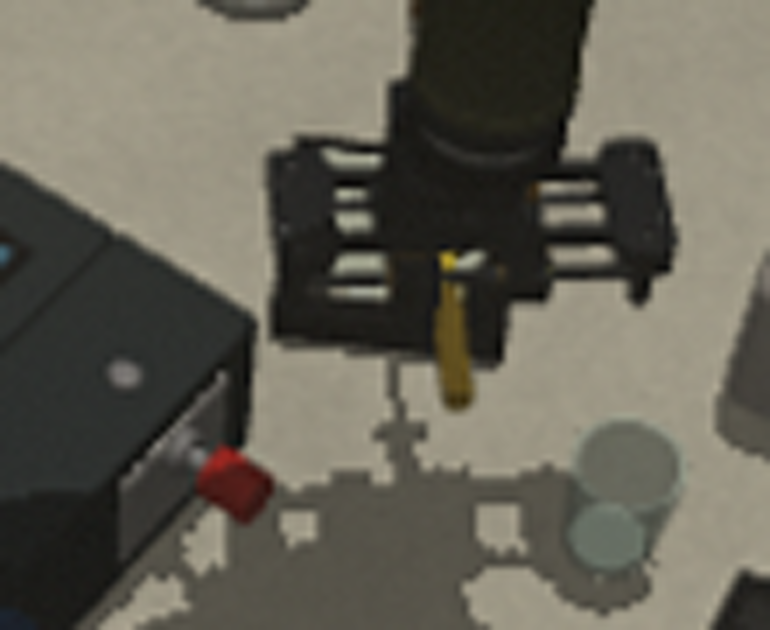

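View pics/side20.png

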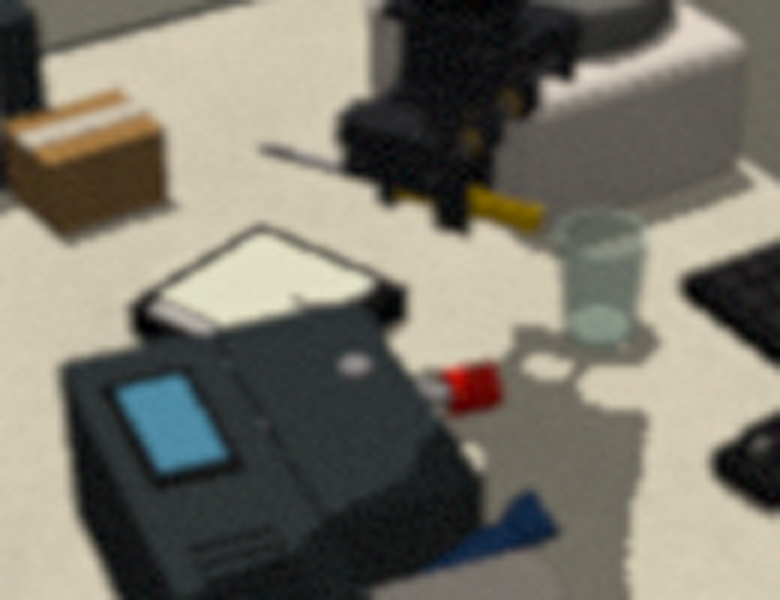

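The tip appears where predicted (side view (262,148), predicted (258,153)), the tile lies beneath it and the rod is clear of everything. I'll make a last small move down and hold.

>>> play_rows(deltas=[[[1,0.01,0,0.03,0,0.003,0],[1,0.017,0.001,0.06,0,0.003,0],[1,0.017,0.001,0.072,0,0.003,0],[1,0.017,0.001,0.072,0,0.003,0],[1,0.017,0.001,0.072,0,0.003,0]]])

```text
clock: 20.68
tool_pos: [0.6275, 0.2055, 0.0767]
eef_rot: [0.966, 0.259, 0.005, -0.001]
contact_force: [0.3, -0.4, -0.6]
opening: 0.155
```

>>> play_rows(deltas=[[[1,0,0,0,0,0,0],[1,0,0,0,0,0,0],[1,0,0,0,0,0,0],[1,0,0,0,0,0,0]]])

```text
clock: 21.18
tool_pos: [0.6275, 0.2055, 0.0768]
eef_rot: [0.966, 0.259, 0.005, -0.001]
contact_force: [-0.1, 0.5, -1.6]
opening: 0.152
```

```bash
python3 chk.py 21; python3 -c "
from h import *
print(abs(get_state()['qd']).max())
im=vision.snapshot('scene'); cv2.imwrite('pics/scene22.png',im[:,:,::-1])"
```

```text
t 21.18 p [0.6275 0.2055 0.0768] yaw -60.0 pitch 0.0 roll 0.6 F [-0.1  0.5 -1.6] op 0.152 q [-0.19  0.93 -0.38  1.56  0.46  0.73 -0.25]
tip [0.5571259  0.32657848 0.10966374]
row [-0.0169, -0.001, 0.0157, 0.0002, -0.0033, 0.0002] mm 7 deg 0.6
scene tip [423.97361488 129.30524053] tile [400.80038618 225.35832597] tip-shadow pt [409.14622293 225.43166572]
side tip [267.27159378 171.15089722] tile [268.91288912 282.71711569] tip-shadow pt [272.92032609 279.42498904]
wrist tip [380.3922076  -43.68225415] tile [369.97915299  23.12235081]
0.0021656952977902404
```

View pics/side21.png

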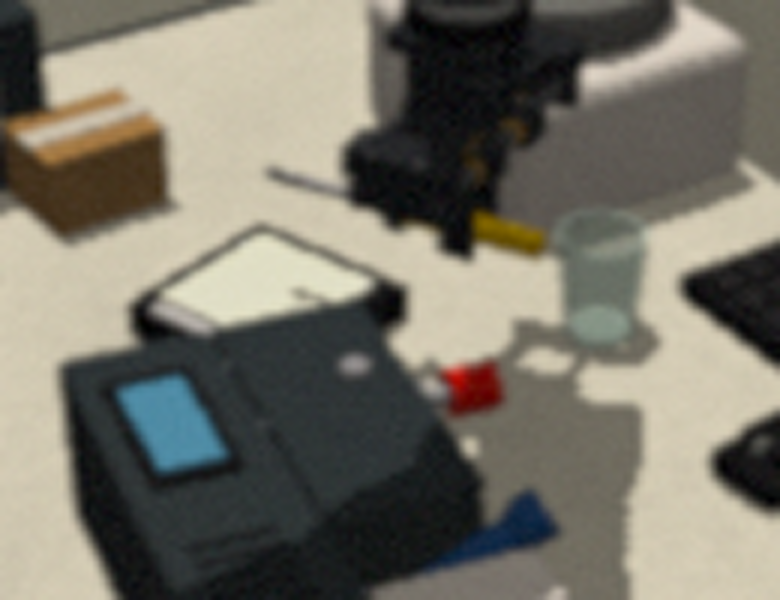

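View pics/scene22.png

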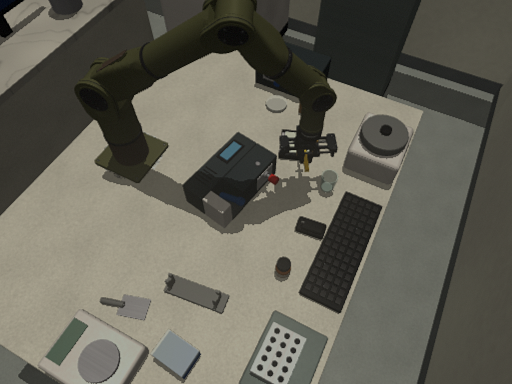

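View pics/w21.png

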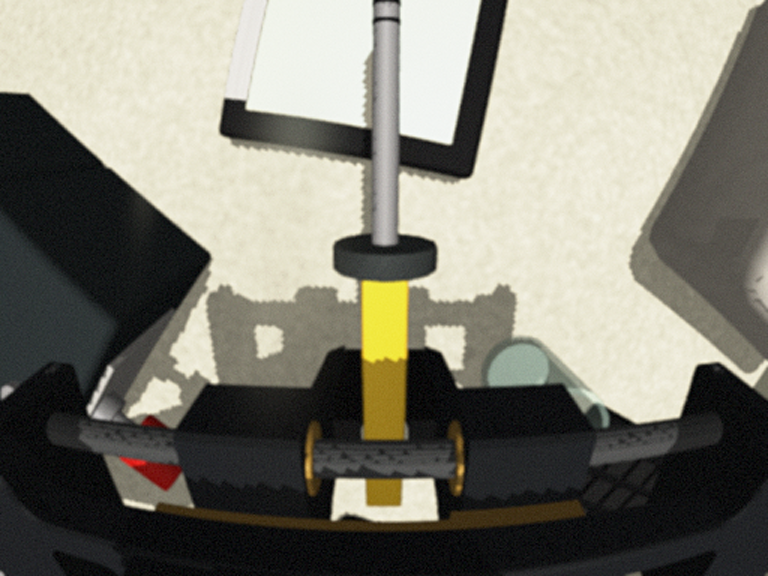

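The rod is level and still, with the tip about 5 mm from the tile's middle and about 80 mm above it. The bystanders are where they started, so I'm handing in.

```bash
python3 -c "
from h import *
print(r.finish_job()); show()"
```

```text
the job is handed in; nothing more can be done
None
the job is handed in; nothing more can be done
```

The job is handed in at about 21 s of the 64 s allowed; no verdict was reported.

- **Knob:** I pulled it out 40 mm to its end stop (about 10 N), then pushed it back to where it started, again with about 10 N. It still looked home in the last pictures.
- **Rod in the tube:** The rod went into the inlet tube until the collar sat flush on the rim. The contact force was about 7 to 10 N. A little more push moved it no further, and I then drew it right out along the tube's axis.
- **Final pose:** The rod is level within about 1° and still, held at 15% gripper opening with the grip set to 45 N. By my estimate its tip is about 5 mm from the middle of the white tile and 80 mm above it. The wrist and side views agree, and the rod is clear of everything else. The bystanders look unmoved.

**What disagreed:**
- **Fingertips:** In the pictures they sit about 18 mm behind the reported TCP, where the description says 19 mm ahead of it. My first grip on the knob therefore closed on air above it. I measured the offset and used it for everything after that.
- **Inlet mouth:** The camera views of it differed by about 1 to 2 mm. With the collar flush, my estimate still had the rod 1.5 mm short of home, which is within the 3 mm limit and the calibration error.

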